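Nest two steel wash pans, handles opposed, and lay the retaining bar

TASK

Make up the wash-pan carrier on the histology bench. First turn the big pan where it stands, without lifting it out of its ring, until its handle lies over one of the carrier's two tongues (either one); then set the small pan down flat inside it with its handle over the opposite tongue, and last lay the retaining bar across the two notched supports, grip upward, seated in both notches with its grip about midway. Set things down rather than drop them, let go of everything, and leave the bottle and jar where they are.

Things in the scene. Friction and masses are not known exactly. Their poses are not given: they have to be found in the camera images.
- carrier: Aluminium carrier fixed to the bench; origin: centre of underside, on the bench, z up. Cross-shaped plate 8 mm thick: two tongues 40 mm wide reach 125 mm along its +x and -x; arms 54 mm wide reach 155 mm along +y and -y and carry the supports. On the plate in the middle a low ring, inner radius 52, outer 56 mm, top 18 mm above the bench. The big pan stands in it.
- support_left (a point): Middle of the notch seat of the support on the carrier's +y side, 140 mm from the centre, 80 mm above the bench. Each support is a block 50 mm (carrier x) by 16 mm (y); two ears on it, up to 96 mm high, slope outward and leave a notch 30 mm wide (x) at the seat, wider above.
- support_right (a point): The same on the carrier's -y side.
- big_pan: Steel round pan, 0.2-0.4 kg, one strap handle along its own +x. Stands upright in the ring and turns in it, 5 mm play. Origin: centre of underside, 8 mm above the bench, z up. Outer radius 47 mm at foot, 52 at rim, 52 mm high, wall and floor 3 mm. At the start the handle points well away from both tongues. It clears the supports whichever way it points.
- big_handle (a point): Middle of the big pan's handle, 90 mm from the pan's axis, 67.5 mm above its underside. The strap, 12 mm wide, 8 mm thick, rises straight from radius 50 mm, height 44 mm to radius 118 mm, height 84 mm above the underside: higher than the bar's seats, and it blocks the small pan's handle if both point the same way.
- small_pan: Smaller steel round pan, 0.1-0.2 kg, one strap handle along its own +x, upright on the bench. Origin: centre of underside, z up. Outer radius 36 mm at foot, 40 at rim, 64 mm high, wall and floor 3 mm. Nested, its underside is 3 mm above the big pan's (11 mm above the bench), its rim 75 mm above the bench; its handle passes 7 mm over the big pan's rim.
- small_handle (a point): Middle of the small pan's handle, 88 mm from the pan's axis, 65.5 mm above its underside. The strap, 12 mm wide, 8 mm thick, is level at height 60 mm out to radius 65 mm, then rises to height 72 mm at radius 118 mm.
- bar: Steel retaining bar flat on the bench, 0.25 kg, 330 mm long (its own x), 16 mm wide, 10 mm thick, with an upright grip in the middle, 50 mm long (x), 12 mm wide (y), from 10 to 40 mm above the bar's underside. Origin: centre of underside, z up. It may lie across the supports either way round.
- bottle: Bystander: amber bottle, 54 mm diameter, 110 mm high. Origin: centre of its underside.
- jar: Bystander: white jar, 60 mm diameter, 60 mm high. Origin: centre of its underside.
Not all that is in view belongs to the job. Leave any brown or turquoise look-alike of the big_pan alone.

How it is judged:
By the outcome, as a careful person would: the job done as asked, in the order asked, and still so for the second after the job is handed in, with the robot touching nothing.
It also fails if it takes over 72 s, if anything falls off the work surface, if the arm or the gripper's body presses on something with over 40 N, if the wrist force passes 120 N, or if a joint passes its speed limit or range.

ROBOT

A 6-joint arm with a two-finger parallel gripper is mounted at the origin on the work surface. World frame = base frame: x ahead of the robot, y to its left, z up, the work surface at z = 0. Lengths are in m, angles in degrees, forces in N, time in s.
With the tool pointing down it reaches from about 0.35 to 0.875 m from the base axis. Payload 4.2 kg.
Tool frame: the origin (TCP) lies on the centre line of the jaws, within the pads' length; the fingertips stand 11 mm ahead of it and the grasp point (between the pads) lies 8 mm behind it; z points along the fingers, y is the line along which they close (so a half turn about z gives the same grasp; the last joint's range is limited). The gripper opens to 87 mm and grips with 3 to 60 N. Pads are 19 mm wide; open, the fingers measure 117 mm over their backs; the gripper's body (75 mm by 190 mm) begins 51 mm behind the grasp point.
Start: joints at [83.915, 22.042, 0.453, 0, -68.411, -14.817], TCP at [0.223, 0.584, 0.207] pointing down, gripper open.
Joint ranges: [-179.83, 179.83], [-69.29, 118.12], [-61.27, 80.66], [-181.25, 117.63], [-171.15, -9.14], [-177.46, 177.46]. Speed limits (degrees/s): [159.86, 159.86, 180, 180, 180, 180].

INTERFACE

Orientations are given as a 3x3 rotation matrix whose columns are the frame's x, y, z axes.
In Python, from station import r gives the robot as it stands.
- The arm moves only by the tool servo_tool, never from a script. Its argument "commands" is a list that holds one entry, the list of rows, each a list of 7 numbers: the closure, from 0 (fully open) to 1 (shut), then the shift along the tool's x, y, z in mm, then the turn, a rotation vector about the tool's x, y, z in rad. In form: [[[claw, x, y, z, ax, ay, az], ...]]. A call has exactly 5 rows; each row is the pose to reach, as a shift and turn from the pose commanded when the call began, along the tool's axes at that moment; what a row does not reach only later rows make up. A row lasts 1/10 s, in which the tool goes at most 50 mm and 8.59 degrees, less where a joint would pass 70% of its speed; a pose out of reach is approached as far as the arm can. A call with a gripper value outside its range is refused whole. The fingers move at their own pace and stop on an object; the grip force is fixed at half the most. Time passes only in rows, so rows that repeat a pose let the fingers close, or fill a call up. It gives the time, the measured TCP pose, the force, the opening and the grip force at its end, in the units of the state.
- r.sense(): the state, without advancing time (a new reading comes with each control period).
- r.capture(name): name is "side" or "top"; returns a dict with "pixels" (480x640x3 uint8, red, green, blue), "camera_matrix" (3x3 intrinsics, pixels), "R" (3x3) and "t" (3): a world point X has camera coordinates R X + t. Camera axes: x right, y down, z forward; pixel columns grow to the right and rows downward; lengths in m; the calibration is good to about 2 mm. A picture is of the moment at which its call begins. There is no depth.
- r.finish_job(): hands the job in; it is judged then, once.
The state is a dict: "time_s": time; "joints": joint angles; "joint_velocities": joint speeds; "effort": joint torques, N m; "tcp_pos": TCP position; "ee_rot": TCP orientation; "wrist_force": force on the tool from outside, world axes, zero at the start; "moment": the same for the moment, N m; "gripper_width": opening from 0.0 (shut) to 1.0 (fully open); "gripper_force": force on a finger pad.
Only numpy, scipy, OpenCV 4.12 (cv2) and the standard library are available. Lean on these libraries where they do the work, as an engineer would, in place of code of your own. Each camera call takes 0.05 s, during which the arm holds its last target. There are 200 camera calls.

## Working session

There is one attempt and no reset: what is moved stays moved. The work goes in short steps, Python scripts to look and compute and a tool call to move; the robot and the scene stay as the last step left them, time stands still between calls to the robot, and variables do not carry over. Pictures are saved under pics/ and viewed, at most 10 in all, crops included, and the job is handed in when it is done.

Besides the shell and the picture viewer there is one more tool, called after "Emit:" as name(argument=value, ...) on one line, values as JSON. servo_tool: Moves the arm, as the interface text tells. Its arguments: {"type":"object","properties":{"commands":{"type":"array","items":{"type":"array","items":{"type":"array","items":{"type":"number"}}}}},"required":["commands"]}

```bash
mkdir -p pics; cat > h.py <<'E'
import numpy as np,cv2
from station import r
def cap(n):
    c=r.capture(n); np.savez(f'pics/{n}.npz',**{k:np.array(c[k]) for k in ('pixels','camera_matrix','R','t')}); return c
def load(n): return np.load(f'pics/{n}.npz')
def ray(c,u,v,z):
    K,R,t=c['camera_matrix'],np.array(c['R']),np.array(c['t'])
    d=R.T@np.linalg.inv(K)@np.array([u,v,1.]); o=-R.T@t
    return o+d*(z-o[2])/d[2]
def proj(c,X):
    p=np.array(c['R'])@np.array(X)+np.array(c['t']); p=np.array(c['camera_matrix'])@p; return p[:2]/p[2]
E
python3 - <<'E'
from h import *
for n in('top','side'):
    c=cap(n); cv2.imwrite(f'pics/{n}0.png',c['pixels'][:,:,::-1])
    print(n,c['camera_matrix'],-np.array(c['R']).T@c['t'],np.array(c['R']))
print(r.sense())
E
```

```text
top [[450.00377423   0.         320.18924004]
 [  0.         450.00377423 241.38255476]
 [  0.           0.           1.        ]] [ 0.43817415 -0.06530782  1.26940507] [[-0.02412953 -0.99958059 -0.01601306]
 [-0.99849543  0.0248861  -0.04886266]
 [ 0.04924067  0.01480994 -0.99867714]]
side [[459.74756149   0.         316.39010334]
 [  0.         459.74756149 234.66066822]
 [  0.           0.           1.        ]] [0.28553974 0.67108222 0.94407342] [[-0.94678714 -0.32178709  0.00686835]
 [-0.24620507  0.71032918 -0.65940543]
 [ 0.20730937 -0.62600761 -0.75175615]]
{'time_s': 0.1, 'joints': array([ 8.39140457e+01,  2.20868068e+01,  3.88190422e-01, -2.72535843e-02,
       -6.84122311e+01, -1.48184013e+01]), 'joint_velocities': array([-0.0557353 , -0.09790175,  0.17690481,  0.08693428,  0.0271579 ,
       -0.031614  ]), 'effort': array([-5.81178792e-04, -3.91686881e+01,  1.87936538e+01,  4.23193932e+00,
        1.35223725e-02, -6.59121611e-05]), 'tcp_pos': array([0.2227591 , 0.5833406 , 0.20626324]), 'ee_rot': array([[ 9.34114762e-01, -3.56972261e-01, -6.44914837e-04],
       [-3.56972837e-01, -9.34112879e-01, -1.87681765e-03],
       [ 6.75485843e-05,  1.98338015e-03, -9.99998031e-01]]), 'wrist_force': array([-0.51923809, -0.88439799,  0.84879201]), 'moment': array([ 0.03067031,  0.04249388, -0.009302  ]), 'gripper_force': 0.0, 'gripper_width': 0.9994881192874865}
```

View pics/top0.png

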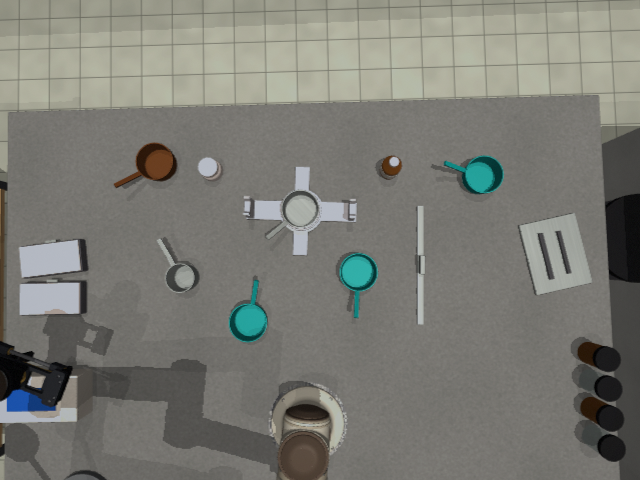

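View pics/side0.png

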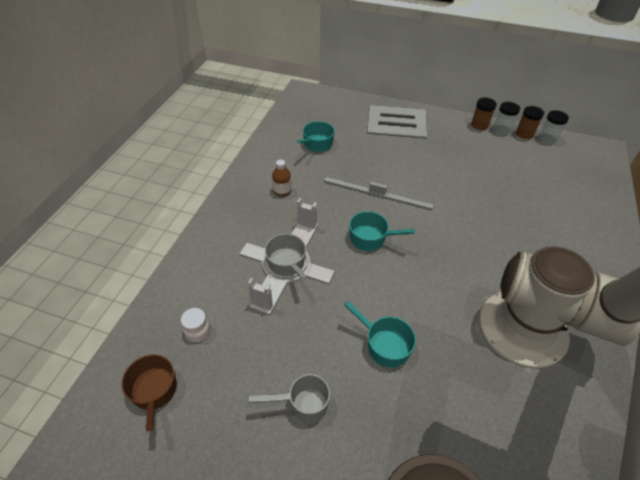

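The top picture shows grey big pan in the carrier (301,210) with its handle at lower left (270,235). The small grey pan is at (180,277) with its handle to (162,240), and the bar runs (420,206)–(420,324) with its grip at (421,264). Bottle is at (391,166) and jar at (208,167). Look-alikes of the big pan are brown (155,162) and turquoise (482,174), (358,271), (248,322). The real one is the grey pan in the ring. I'll confirm in a crop.

```bash
python3 - <<'E'
from h import *
c=load('top'); im=c['pixels'][:,:,::-1]
a=cv2.resize(im[155:305,145:365],None,fx=3.6,fy=3.6,interpolation=cv2.INTER_CUBIC)
cv2.imwrite('pics/crop1.png',a)
# bar by threshold
g=im[195:335,405:435].astype(int).min(2); 
m=(g>150).astype(np.uint8); ys,xs=np.nonzero(m); print(len(xs),ys.min()+195,ys.max()+195)
for s in range(0,140,10):
    w=np.nonzero(m[s])[0]; print(s+195, w.min()+405 if len(w) else None, w.max()+405 if len(w) else None, g[s].max())
for n,u,v,z in [('bar far',420,206,.01),('bar near',420.5,324.5,.01),('grip',421.5,264,.04),('tipfar',302.5,167,.008),('tipnear',300,255,.008),('L',248,207,.09),('R',353,210,.09),('ring',301,211,.06),('sp',180.5,277,.064),('sph',160,239,.072),('bph',267,236,.09)]:
    print(n,ray(c,u,v,z).round(4))
E
```

```text
567 206 323
195 None None 119
205 None None 123
215 418 422 178
225 418 422 178
235 418 422 179
245 418 422 181
255 None None 136
265 421 424 177
275 418 422 178
285 418 422 182
295 418 422 182
305 418 422 182
315 418 422 183
325 None None 121
bar far [ 0.5926 -0.3288  0.01  ]
bar near [ 0.2631 -0.3186  0.01  ]
grip [ 0.4304 -0.321   0.04  ]
tipfar [ 0.7124 -0.0016  0.008 ]
tipnear [0.4636 0.0109 0.008 ]
L [0.592  0.1406 0.09  ]
R [ 0.5768 -0.1361  0.09  ]
ring [0.5813 0.0025 0.06  ]
sp [0.4112 0.3299 0.064 ]
sph [0.5143 0.3816 0.072 ]
bph [0.514  0.0917 0.09  ]
```

View pics/crop1.png

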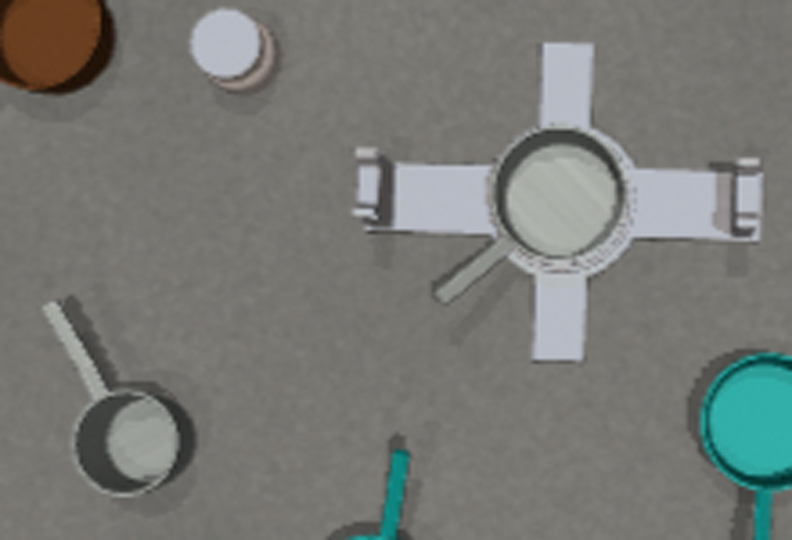

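The crop confirms it: grey pan in ring, rim centre (561,193), handle tip (440,295). Small pan rim centre is (134,442) and its handle tip (51,306). Tongue tips are at (568,43) and (558,360), and the seats at (368,186) and (749,197).

```bash
python3 - <<'E'
from h import *
c=load('top')
P={}
for n,x,y,z in [('far',568,43,.008),('near',558,360,.008),('L',368,186,.08),('R',749,197,.08),('big',561,193,.06),('bigtip',440,295,.092),('small',134,442,.064),('smalltip',51,306,.072)]:
    P[n]=ray(c,(x+.5)/3.6-.5+145,(y+.5)/3.6-.5+155,z); print(n,P[n].round(4))
ang=lambda a,b:np.degrees(np.arctan2(*(P[b]-P[a])[[1,0]]))
n=lambda a,b:np.linalg.norm((P[b]-P[a])[:2])
for a,b in [('near','far'),('R','L'),('big','bigtip'),('small','smalltip')]: print(a,b,ang(a,b),n(a,b))
print((P['far']+P['near'])/2,(P['L']+P['R'])/2)
s=load('side')
C=((P['far']+P['near'])/2)[:2]
for k in P: print(k,proj(s,P[k]).round(1))
E
```

```text
far [ 0.7136 -0.0014  0.008 ]
near [0.4646 0.0119 0.008 ]
L [0.5952 0.1454 0.08  ]
R [ 0.5797 -0.1359  0.08  ]
big [0.5888 0.0037 0.06  ]
bigtip [0.5123 0.0919 0.092 ]
small [0.41   0.3262 0.064 ]
smalltip [0.5127 0.3848 0.072 ]
near far -3.063822693680388 0.24938511085537685
R L 86.84331155256267 0.28172536778018903
big bigtip 130.93242685446202 0.11665699113062354
small smalltip 29.71416027118959 0.11818368411271474
[0.5891042  0.00526163 0.008     ] [0.58744914 0.0047141  0.08      ]
far [242.4 247.6]
near [330.8 276.5]
L [259.1 287.6]
R [307. 206.]
big [284.9 248.4]
bigtip [301.4 276.1]
small [309.8 389.8]
smalltip [249.2 399.3]
```

```bash
cat >> h.py <<'E'
def plan(pos,yaw,n,claw,flat=True):
    s=r.sense(); R=np.array(s['ee_rot']); p=np.array(s['tcp_pos'])
    y0=np.degrees(np.arctan2(R[1,0],R[0,0])); dy=(yaw-y0+180)%360-180
    print('t',s['time_s'],'p',p.round(4),'yaw',round(y0,2),'width',round(float(s['gripper_width']),3),'f',np.round(s['wrist_force'],1),'j',np.round(s['joints'],0))
    for i in range(n):
        # small tilts ignored; tool axes as at each call's beginning
        a=np.radians(y0+dy*i/n); Rt=np.array([[np.cos(a),np.sin(a),0],[np.sin(a),-np.cos(a),0],[0,0,-1]])
        d=Rt.T@(np.array(pos)-p)*1000/n
        az=-np.radians(dy/n)
        print('['+','.join('[%g,%g,%g,%g,0,0,%g]'%(claw,*[round(v,1) for v in d*k/5],round(az*k/5,4)) for k in range(1,6))+']')
E
python3 - <<'E'
from h import *
plan([.5266,.0755,.15],-49.1,3,0.5)
E
```

```text
t 0.1 p [0.2228 0.5833 0.2063] yaw -20.91 width 0.999 f [-0.5 -0.9  0.8] j [ 84.  22.   0.  -0. -68. -15.]
[[0.5,31,24.4,3.8,0,0,0.0328],[0.5,62,48.8,7.5,0,0,0.0656],[0.5,93,73.2,11.3,0,0,0.0984],[0.5,124,97.6,15,0,0,0.1312],[0.5,155,122,18.8,0,0,0.164]]
[[0.5,34.6,19,3.8,0,0,0.0328],[0.5,69.1,38,7.5,0,0,0.0656],[0.5,103.7,57,11.3,0,0,0.0984],[0.5,138.3,76,15,0,0,0.1312],[0.5,172.9,95,18.8,0,0,0.164]]
[[0.5,37.2,13.1,3.8,0,0,0.0328],[0.5,74.4,26.2,7.5,0,0,0.0656],[0.5,111.6,39.3,11.3,0,0,0.0984],[0.5,148.8,52.4,15,0,0,0.1312],[0.5,186.1,65.5,18.8,0,0,0.164]]
```

Emit:
servo_tool(commands=[[[0.5,31,24,4,0,0,0.033],[0.5,62,49,8,0,0,0.066],[0.5,93,73,11,0,0,0.098],[0.5,124,98,15,0,0,0.131],[0.5,155,122,19,0,0,0.164]]])

```text
time_s: 0.6
tcp_pos: [0.3246, 0.4128, 0.1878]
ee_rot: [[0.863, -0.505, -0.0], [-0.505, -0.863, -0.001], [-0.0, 0.001, -1.0]]
wrist_force: [0.9, 0.3, 0.5]
gripper_width: 0.634
gripper_force: 0.0
```

Emit:
servo_tool(commands=[[[0.5,35,19,4,0,0,0.033],[0.5,69,38,8,0,0,0.066],[0.5,104,57,11,0,0,0.098],[0.5,138,76,15,0,0,0.131],[0.5,173,95,19,0,0,0.164]]])

```text
time_s: 1.1
tcp_pos: [0.426, 0.2437, 0.1689]
ee_rot: [[0.769, -0.639, -0.0], [-0.639, -0.769, -0.0], [-0.0, 0.0, -1.0]]
wrist_force: [0.7, 0.0, -0.1]
gripper_width: 0.499
gripper_force: 0.0
```

Emit:
servo_tool(commands=[[[0.5,40,14,4,0,0,0.033],[0.5,78,27,8,0,0,0.066],[0.5,115,40,11,0,0,0.098],[0.5,150,52,15,0,0,0.131],[0.5,186,65,19,0,0,0.164]]])

```text
time_s: 1.6
tcp_pos: [0.5277, 0.075, 0.1498]
ee_rot: [[0.654, -0.757, -0.001], [-0.757, -0.654, -0.0], [-0.0, 0.0, -1.0]]
wrist_force: [-0.3, -1.0, 0.0]
gripper_width: 0.502
gripper_force: 0.0
```

```bash
python3 - <<'E'
from h import *
plan([.5266,.0755,.070],-49.1,1,0.5)
E
```

```text
t 1.6 p [0.5277 0.075  0.1498] yaw -49.17 width 0.502 f [-0.3 -1.   0. ] j [ 26.  16. -17.  -0. -57.  15.]
[[0.5,-0.2,0.1,16,0,0,-0.0002],[0.5,-0.4,0.2,31.9,0,0,-0.0005],[0.5,-0.6,0.3,47.9,0,0,-0.0007],[0.5,-0.9,0.4,63.9,0,0,-0.001],[0.5,-1.1,0.5,79.8,0,0,-0.0012]]
```

Emit:
servo_tool(commands=[[[0.5,0,0,18,0,0,0],[0.5,0,0,38,0,0,0],[0.5,-1,0,58,0,0,0],[0.5,-1,0,72,0,0,0],[0.5,-1,0,80,0,0,0]]])

```text
time_s: 2.1
tcp_pos: [0.5255, 0.0767, 0.0686]
ee_rot: [[0.655, -0.756, -0.003], [-0.756, -0.655, -0.001], [-0.001, 0.003, -1.0]]
wrist_force: [0.1, -0.3, 0.3]
gripper_width: 0.504
gripper_force: 0.0
```

Emit:
servo_tool(commands=[[[0.7,0,0,0,0,0,0],[0.85,0,0,0,0,0,0],[1,0,0,0,0,0,0],[1,0,0,0,0,0,0],[1,0,0,0,0,0,0]]])

```text
time_s: 2.6
tcp_pos: [0.5267, 0.0773, 0.0708]
ee_rot: [[0.655, -0.756, 0.001], [-0.756, -0.655, 0.0], [0.0, -0.001, -1.0]]
wrist_force: [0.1, -0.3, 0.0]
gripper_width: 0.131
gripper_force: 3.9
```

```bash
python3 - <<'E'
from h import *
c=cap('top'); a=c['pixels'][155:275,225:385,::-1]
s=cap('side'); b=s['pixels'][195:315,220:380,::-1]
cv2.imwrite('pics/c2.png',cv2.resize(np.vstack([a,b]),None,fx=2.5,fy=2.5,interpolation=cv2.INTER_CUBIC))
plan([.5266,.0755,.070],-49.1,1,1)
E
```

```text
t 2.7 p [0.5267 0.0773 0.0707] yaw -49.08 width 0.072 f [0.  0.7 1. ] j [ 26.  21. -23.   0. -46.  15.]
[[1,0.3,0.3,0.1,0,0,0.0001],[1,0.5,0.5,0.3,0,0,0.0001],[1,0.8,0.8,0.4,0,0,0.0002],[1,1,1,0.6,0,0,0.0002],[1,1.3,1.3,0.7,0,0,0.0003]]
```

View pics/c2.png

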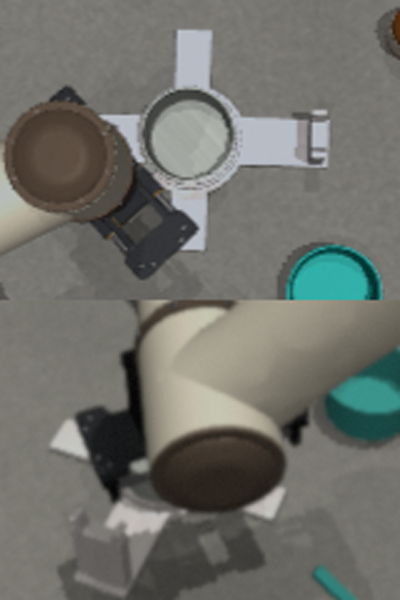

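The views are mostly blocked by the wrist (the pan at about (190,135) hasn't moved). The opening fell below the strap width, so I'll let the fingers settle and check.

Emit:
servo_tool(commands=[[[1,0,0,0,0,0,0],[1,0,0,0,0,0,0],[1,0,0,0,0,0,0],[1,0,0,0,0,0,0],[1,0,0,0,0,0,0]]])

```text
time_s: 3.2
tcp_pos: [0.5267, 0.0772, 0.0703]
ee_rot: [[0.655, -0.756, 0.0], [-0.756, -0.655, 0.0], [0.0, -0.0, -1.0]]
wrist_force: [0.5, -0.3, 1.4]
gripper_width: 0.007
gripper_force: 0.7
```

Nothing was gripped. I'll open, rise, step aside and look.

Emit:
servo_tool(commands=[[[0.5,0,0,0,0,0,0],[0.5,0,0,0,0,0,0],[0.5,0,0,0,0,0,0],[0.5,0,0,-30,0,0,0],[0.5,0,0,-80,0,0,0]]])

```text
time_s: 3.7
tcp_pos: [0.5237, 0.0763, 0.1475]
ee_rot: [[0.654, -0.756, -0.009], [-0.756, -0.654, -0.003], [-0.004, 0.009, -1.0]]
wrist_force: [1.6, 0.0, 0.4]
gripper_width: 0.372
gripper_force: 0.0
```

Emit:
servo_tool(commands=[[[0.5,-40,0,0,0,0,0],[0.5,-80,0,0,0,0,0],[0.5,-120,0,0,0,0,0],[0.5,-150,0,0,0,0,0],[0.5,-160,0,0,0,0,0]]])

```text
time_s: 4.2
tcp_pos: [0.4201, 0.1994, 0.1502]
ee_rot: [[0.657, -0.754, -0.001], [-0.754, -0.657, 0.0], [-0.0, 0.0, -1.0]]
wrist_force: [0.5, 0.1, 0.1]
gripper_width: 0.496
gripper_force: 0.0
```

```bash
python3 - <<'E'
from h import *
c=cap('top'); a=c['pixels'][165:265,235:335,::-1]
s=cap('side'); b=s['pixels'][205:305,230:330,::-1]
A=[cv2.resize(q,None,fx=4,fy=4,interpolation=cv2.INTER_CUBIC) for q in (a,b)]
cv2.imwrite('pics/c3.png',np.hstack(A))
print(proj(c,[.527,.077,.07]),proj(c,[.527,.077,.15]),proj(s,[.527,.077,.07]))
E
```

```text
[273.41196759 231.46378772] [269.57553501 229.19456915] [297.87875412 275.10565088]
```

View pics/c3.png

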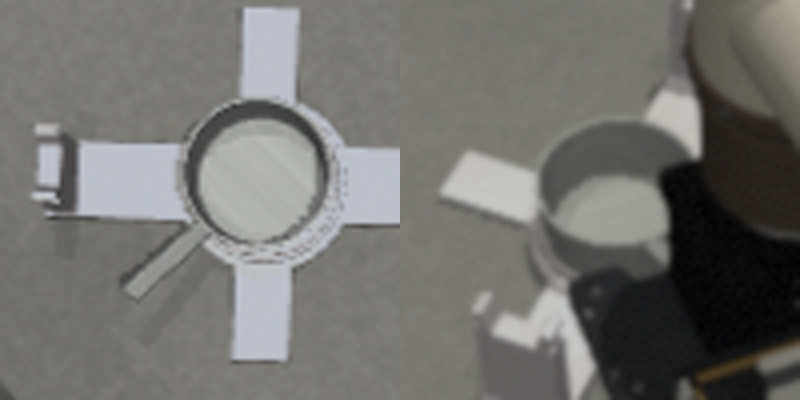

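The pan has shifted about 2 px and the handle has swung about 3°, so the fingers brushed it. I'll check the handle's height in the original side view with the expected strap overlaid.

```bash
python3 - <<'E'
from h import *
s=load('side');c=load('top')
im=cv2.imread('pics/side0.png'); t0=cv2.imread('pics/top0.png')
def mk(cam,im,x0,y0,w,h,f):
    a=cv2.resize(im[y0:y0+h,x0:x0+w],None,fx=f,fy=f,interpolation=cv2.INTER_CUBIC)
    th=np.radians(130.9)
    for rr in (50,70,95,118):
        z=(8+44+(rr-50)*40/68)/1000
        p=proj(cam,[.5888+rr/1000*np.cos(th),.0037+rr/1000*np.sin(th),z]); q=((p-[x0,y0]+.5)*f-.5).round().astype(int)
        cv2.circle(a,tuple(int(v) for v in q),2,(0,0,255),-1)
    return a
cv2.imwrite('pics/c4.png',np.hstack([mk(s,im,240,215,80,80,5),mk(c,t0,250,180,80,80,5)]))
E
```

```text
(no output)
```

View pics/c4.png

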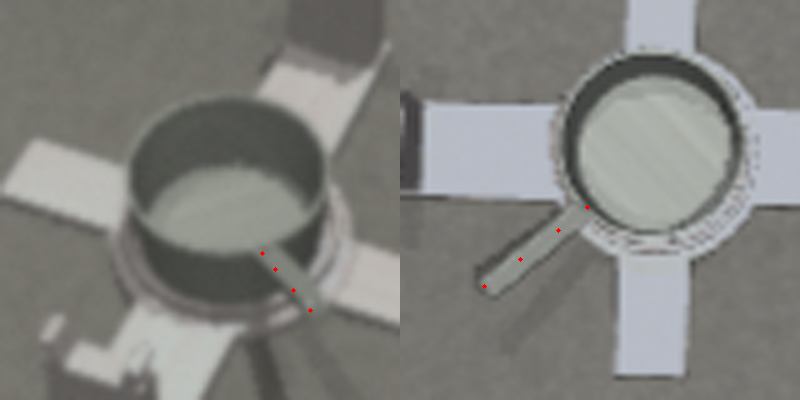

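The overlay fits the strap in both views (tip (310,310) left, (485,286) right), so the position was right and the strap slipped out. I'll go in again 6 mm deeper with the fingers loosely caging the strap, and sweep it round rather than rely on grip.

```bash
python3 - <<'E'
from h import *
c=load('top')
B=ray(c,298.7,207.9,.06);T=ray(c,268.3,237,.092);d=T-B
a=np.degrees(np.arctan2(d[1],d[0]));print(B,T,a,np.hypot(*d[:2]))
G=B[:2]+.095*np.array([np.cos(np.radians(a)),np.sin(np.radians(a))]);print(G)
plan([*G,.15],a-180,1,.7)
E
```

```text
[0.58983808 0.00851556 0.06      ] [0.51114169 0.08811117 0.092     ] 134.6745184823991 0.11193115086901588
[0.52304562 0.07607123]
t 4.3 p [0.4211 0.1988 0.1503] yaw -48.95 width 0.501 f [ 0.3 -0.4 -0.3] j [ 45.  10. -26.  -0. -54.  -4.]
[[0.7,31.9,0.8,0.1,0,0,-0.0127],[0.7,63.8,1.5,0.1,0,0,-0.0253],[0.7,95.7,2.3,0.2,0,0,-0.038],[0.7,127.6,3,0.2,0,0,-0.0506],[0.7,159.5,3.8,0.3,0,0,-0.0633]]
```

Emit:
servo_tool(commands=[[[0.7,32,1,0,0,0,-0.013],[0.7,64,2,0,0,0,-0.025],[0.7,96,2,0,0,0,-0.038],[0.7,128,3,0,0,0,-0.051],[0.7,159,4,0,0,0,-0.063]]])

```text
time_s: 4.8
tcp_pos: [0.5242, 0.0729, 0.1499]
ee_rot: [[0.7, -0.714, -0.001], [-0.714, -0.7, -0.0], [-0.0, 0.001, -1.0]]
wrist_force: [0.1, 0.4, -0.8]
gripper_width: 0.302
gripper_force: 0.0
```

Emit:
servo_tool(commands=[[[0.7,0,0,20,0,0,0],[0.7,0,0,42,0,0,0],[0.7,0,0,64,0,0,0],[0.7,0,0,80,0,0,0],[0.7,0,0,86,0,0,0]]])

```text
time_s: 5.3
tcp_pos: [0.5221, 0.0736, 0.0621]
ee_rot: [[0.7, -0.715, -0.004], [-0.715, -0.7, -0.002], [-0.002, 0.004, -1.0]]
wrist_force: [-0.1, -0.1, 0.4]
gripper_width: 0.303
gripper_force: 0.0
```

```bash
python3 - <<'E'
from h import *
s=r.sense();print(s['tcp_pos'],s['gripper_width'],s['wrist_force'])
# arc about ring centre: rows of one call each 14 deg x3
C=np.array([.5885,.005]);p0=s['tcp_pos'][:2];v=p0-C;a0=np.degrees(np.arctan2(v[1],v[0]));y0=np.degrees(np.arctan2(s['ee_rot'][1][0],s['ee_rot'][0][0]));print(a0,y0,np.hypot(*v))
tot=176.9-a0;rr=.095;n=3
pp=p0
for i in range(n):
    ya=np.radians(y0+(176.9-180-y0)*i/n);R=np.array([[np.cos(ya),np.sin(ya)],[np.sin(ya),-np.cos(ya)]])
    out=[]
    for k in range(1,6):
        a=np.radians(a0+tot*(i+k/5)/n);q=C+rr*np.array([np.cos(a),np.sin(a)]);d=R.T@(q-pp)*1000
        out.append([.7,*d.round(1),0,0,0,round(-np.radians((-3.1-y0)/n*k/5),3)])
    print(out);pp=q
E
```

```text
[0.52213956 0.07357299 0.06209515] 0.3029158691551636 [-0.14367271 -0.08496723  0.42875649]
134.0605873346026 -45.60523903625718 0.09542516829892071
[[0.7, np.float64(0.5), np.float64(4.7), 0, 0, 0, np.float64(-0.049)], [0.7, np.float64(0.8), np.float64(9.5), 0, 0, 0, np.float64(-0.099)], [0.7, np.float64(1.4), np.float64(14.2), 0, 0, 0, np.float64(-0.148)], [0.7, np.float64(2.2), np.float64(18.8), 0, 0, 0, np.float64(-0.198)], [0.7, np.float64(3.2), np.float64(23.5), 0, 0, 0, np.float64(-0.247)]]
[[0.7, np.float64(0.1), np.float64(4.7), 0, 0, 0, np.float64(-0.049)], [0.7, np.float64(0.4), np.float64(9.5), 0, 0, 0, np.float64(-0.099)], [0.7, np.float64(1.0), np.float64(14.2), 0, 0, 0, np.float64(-0.148)], [0.7, np.float64(1.8), np.float64(18.8), 0, 0, 0, np.float64(-0.198)], [0.7, np.float64(2.8), np.float64(23.4), 0, 0, 0, np.float64(-0.247)]]
[[0.7, np.float64(0.1), np.float64(4.7), 0, 0, 0, np.float64(-0.049)], [0.7, np.float64(0.5), np.float64(9.5), 0, 0, 0, np.float64(-0.099)], [0.7, np.float64(1.0), np.float64(14.2), 0, 0, 0, np.float64(-0.148)], [0.7, np.float64(1.8), np.float64(18.8), 0, 0, 0, np.float64(-0.198)], [0.7, np.float64(2.9), np.float64(23.4), 0, 0, 0, np.float64(-0.247)]]
```

Emit:
servo_tool(commands=[[[0.7,0.5,5,0,0,0,-0.05],[0.7,1,9.5,0,0,0,-0.1],[0.7,1.5,14,0,0,0,-0.15],[0.7,2,19,0,0,0,-0.2],[0.7,3,23.5,0,0,0,-0.247]]])

```text
time_s: 5.8
tcp_pos: [0.509, 0.0561, 0.0647]
ee_rot: [[0.855, -0.519, 0.001], [-0.519, -0.855, 0.0], [0.001, -0.001, -1.0]]
wrist_force: [-0.7, -0.7, -0.7]
gripper_width: 0.301
gripper_force: 0.2
```

Emit:
servo_tool(commands=[[[0.7,0,5,0,0,0,-0.05],[0.7,0.5,9.5,0,0,0,-0.1],[0.7,1,14,0,0,0,-0.15],[0.7,2,19,0,0,0,-0.2],[0.7,3,23.5,0,0,0,-0.247]]])

```text
time_s: 6.3
tcp_pos: [0.4993, 0.0344, 0.0647]
ee_rot: [[0.956, -0.294, 0.001], [-0.294, -0.956, 0.0], [0.001, -0.001, -1.0]]
wrist_force: [-0.2, -0.2, 0.5]
gripper_width: 0.306
gripper_force: 0.2
```

Emit:
servo_tool(commands=[[[0.7,0,5,0,0,0,-0.05],[0.7,0.5,9.5,0,0,0,-0.1],[0.7,1,14,0,0,0,-0.15],[0.7,2,19,0,0,0,-0.2],[0.7,3,23.5,0,0,0,-0.247]]])

```text
time_s: 6.8
tcp_pos: [0.4952, 0.0111, 0.0647]
ee_rot: [[0.999, -0.052, 0.001], [-0.052, -0.999, 0.0], [0.001, -0.0, -1.0]]
wrist_force: [-0.3, 0.9, 0.3]
gripper_width: 0.297
gripper_force: 0.2
```

Emit:
servo_tool(commands=[[[0.7,0,3,0,0,0,0],[0.7,0,6,0,0,0,0],[0.7,0,6,0,0,0,0],[0.8,0,2,0,0,0,0],[0.9,0,0,0,0,0,0]]])

```text
time_s: 7.3
tcp_pos: [0.4948, 0.0121, 0.0643]
ee_rot: [[0.999, -0.053, 0.0], [-0.053, -0.999, 0.0], [0.0, -0.0, -1.0]]
wrist_force: [-0.7, -0.1, -0.0]
gripper_width: 0.198
gripper_force: 0.0
```

Emit:
servo_tool(commands=[[[0.95,0,0,0,0,0,0],[1,0,0,0,0,0,0],[1,0,0,0,0,0,0],[1,0,0,0,0,0,0],[1,0,0,0,0,0,0]]])

```text
time_s: 7.8
tcp_pos: [0.4946, 0.0118, 0.0643]
ee_rot: [[0.999, -0.053, 0.0], [-0.053, -0.999, 0.0], [0.0, -0.0, -1.0]]
wrist_force: [-0.4, -0.3, 0.5]
gripper_width: 0.127
gripper_force: 29.7
```

It's gripped now (30 N at strap width), aligned with the tongue. I'll release, rise, and move toward the small pan.

Emit:
servo_tool(commands=[[[0.6,0,0,0,0,0,0],[0.6,0,0,0,0,0,0],[0.6,0,0,0,0,0,0],[0.6,0,0,0,0,0,0],[0.6,0,0,-15,0,0,0]]])

```text
time_s: 8.3
tcp_pos: [0.4929, 0.0114, 0.0777]
ee_rot: [[0.999, -0.053, -0.005], [-0.053, -0.999, -0.001], [-0.005, 0.001, -1.0]]
wrist_force: [-0.0, 0.4, -0.1]
gripper_width: 0.387
gripper_force: 0.0
```

Emit:
servo_tool(commands=[[[0.6,0,0,-40,0,0,0],[0.6,0,0,-85,0,0,0],[0.6,0,-50,-85,0,0,0],[0.6,0,-100,-85,0,0,0],[0.6,0,-140,-85,0,0,0]]])

```text
time_s: 8.8
tcp_pos: [0.502, 0.1535, 0.165]
ee_rot: [[0.999, -0.053, 0.001], [-0.053, -0.999, 0.001], [0.001, -0.001, -1.0]]
wrist_force: [0.2, -0.7, -0.3]
gripper_width: 0.397
gripper_force: 0.0
```

Emit:
servo_tool(commands=[[[0.6,0,-20,0,0,0,0],[0.6,0,-40,0,0,0,0],[0.6,0,-60,0,0,0,0],[0.6,0,-70,0,0,0,0],[0.6,0,-70,0,0,0,0]]])

```text
time_s: 9.3
tcp_pos: [0.5058, 0.2223, 0.164]
ee_rot: [[0.999, -0.052, -0.0], [-0.052, -0.999, -0.0], [-0.0, 0.0, -1.0]]
wrist_force: [-0.3, -0.3, -0.2]
gripper_width: 0.396
gripper_force: 0.0
```

```bash
python3 - <<'E'
from h import *
c=cap('top'); a=c['pixels'][160:290,140:340,::-1]
cv2.imwrite('pics/c5.png',cv2.resize(a,None,fx=4,fy=4,interpolation=cv2.INTER_CUBIC))
plan([.4755,.363,.15],29.7,1,.6)
E
```

```text
t 9.35 p [0.5055 0.2215 0.164 ] yaw -3.01 width 0.399 f [-0.5  0.3 -0.9] j [ 40.  17. -14.  -0. -59.  46.]
[[0.6,-7.5,-27.9,2.8,0,0,-0.1142],[0.6,-15,-55.9,5.6,0,0,-0.2284],[0.6,-22.4,-83.8,8.4,0,0,-0.3426],[0.6,-29.9,-111.8,11.2,0,0,-0.4568],[0.6,-37.4,-139.7,14,0,0,-0.571]]
```

View pics/c5.png

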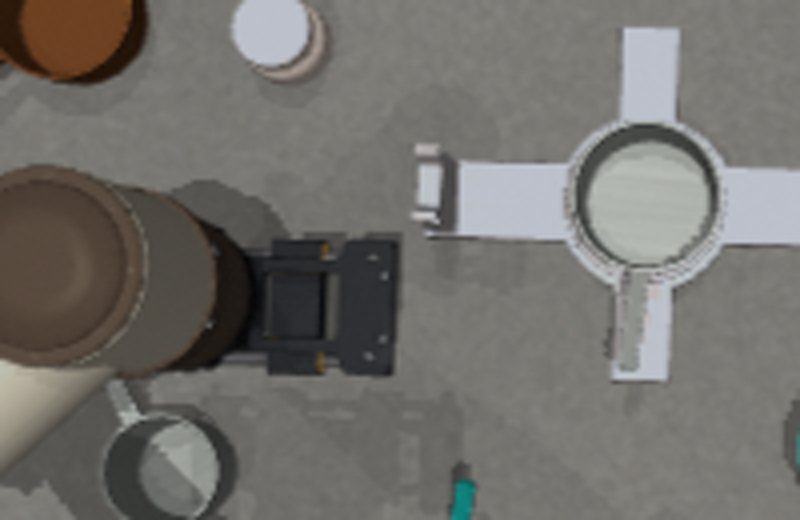

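The big pan's handle lies over the near tongue, from (634,270) to (628,368), with its rim centred at (647,196). Next is the small pan: grasp at radius 75 mm, a bit deeper this time.

Emit:
servo_tool(commands=[[[0.6,-7,-28,3,0,0,-0.114],[0.6,-15,-56,6,0,0,-0.228],[0.6,-22,-84,8,0,0,-0.343],[0.6,-30,-112,11,0,0,-0.457],[0.6,-37,-140,14,0,0,-0.571]]])

```text
time_s: 9.85
tcp_pos: [0.476, 0.3631, 0.1503]
ee_rot: [[0.867, 0.498, -0.0], [0.498, -0.867, -0.0], [-0.0, 0.0, -1.0]]
wrist_force: [0.4, 0.2, -0.2]
gripper_width: 0.402
gripper_force: 0.0
```

Emit:
servo_tool(commands=[[[0.6,0,0,22,0,0,0],[0.6,0,0,50,0,0,0],[0.6,0,0,78,0,0,0],[0.6,0,0,96,0,0,0],[0.6,0,0,102,0,0,0]]])

```text
time_s: 10.35
tcp_pos: [0.4753, 0.3609, 0.046]
ee_rot: [[0.87, 0.494, -0.003], [0.494, -0.87, -0.004], [-0.005, 0.002, -1.0]]
wrist_force: [-0.2, 0.4, 1.0]
gripper_width: 0.397
gripper_force: 0.0
```

Emit:
servo_tool(commands=[[[0.7,0,0,0,0,0,0],[0.85,0,0,0,0,0,0],[1,0,0,0,0,0,0],[1,0,0,0,0,0,0],[1,0,0,0,0,0,0]]])

```text
time_s: 10.85
tcp_pos: [0.4766, 0.3639, 0.0493]
ee_rot: [[0.869, 0.496, 0.002], [0.496, -0.869, 0.002], [0.002, -0.001, -1.0]]
wrist_force: [0.3, 0.7, 1.8]
gripper_width: 0.12
gripper_force: 29.7
```

Emit:
servo_tool(commands=[[[1,0,0,0,0,0,0],[1,0,0,0,0,0,0],[1,0,0,0,0,0,0],[1,0,0,-1,0,0,0],[1,0,0,-2,0,0,0]]])

```text
time_s: 11.35
tcp_pos: [0.4757, 0.3629, 0.0499]
ee_rot: [[0.869, 0.495, -0.001], [0.495, -0.869, -0.001], [-0.001, 0.0, -1.0]]
wrist_force: [1.1, 1.6, 0.3]
gripper_width: 0.121
gripper_force: 29.6
```

```bash
python3 - <<'E'
from h import *
c=load('top')
B=ray(c,301.6,208.9,.06);T=ray(c,297,252,.092);d=T-B
print(B,T,np.degrees(np.arctan2(d[1],d[0])),np.hypot(*d[:2]))
plan([.4752,.3634,.11],29.7,1,1)
E
```

```text
[0.58691831 0.00073331 0.06      ] [0.46990791 0.01354695 0.092     ] 173.7505263646055 0.11770990579853395
t 11.35 p [0.4757 0.3629 0.0499] yaw 29.67 width 0.121 f [1.1 1.6 0.3] j [ 53.  28. -15.  -0. -47.  67.]
[[1,-0,-0.1,-12,0,0,-0.0001],[1,-0.1,-0.3,-24.1,0,0,-0.0002],[1,-0.1,-0.4,-36.1,0,0,-0.0003],[1,-0.1,-0.6,-48.1,0,0,-0.0004],[1,-0.1,-0.7,-60.1,0,0,-0.0005]]
```

Emit:
servo_tool(commands=[[[1,0,0,-3,0,0,0],[1,0,0,-8,0,0,0],[1,0,0,-16,0,0,0],[1,0,0,-26,0,0,0],[1,0,0,-38,0,0,0]]])

```text
time_s: 11.85
tcp_pos: [0.476, 0.3631, 0.089]
ee_rot: [[0.869, 0.495, -0.0], [0.495, -0.869, -0.0], [-0.0, 0.0, -1.0]]
wrist_force: [1.2, -0.6, -0.4]
gripper_width: 0.108
gripper_force: 29.8
```

Emit:
servo_tool(commands=[[[1,0,0,-16,0,0,0],[1,0,0,-36,0,0,0],[1,0,0,-60,0,0,0],[1,0,0,-82,0,0,0],[1,0,0,-95,0,0,0]]])

```text
time_s: 12.35
tcp_pos: [0.4767, 0.3638, 0.1864]
ee_rot: [[0.869, 0.495, 0.003], [0.495, -0.869, 0.003], [0.004, -0.001, -1.0]]
wrist_force: [0.5, -0.6, -0.4]
gripper_width: 0.115
gripper_force: 29.8
```

```bash
python3 - <<'E'
from h import *
plan([.6624,-.002,.185],-3.1,4,1)
print(r.sense()['moment'])
E
```

```text
t 12.35 p [0.4767 0.3638 0.1864] yaw 29.7 width 0.115 f [ 0.5 -0.6 -0.4] j [ 53.  20.  -5.   0. -64.  67.]
[[1,-1,20.5,0.1,0,0,0.0286],[1,-2,41,0.1,0,0,0.0573],[1,-3,61.5,0.2,0,0,0.0859],[1,-4,82,0.3,0,0,0.1145],[1,-5,102.4,0.4,0,0,0.1431]]
[[1,1.9,20.4,0.1,0,0,0.0286],[1,3.9,40.8,0.1,0,0,0.0573],[1,5.8,61.3,0.2,0,0,0.0859],[1,7.7,81.7,0.3,0,0,0.1145],[1,9.7,102.1,0.4,0,0,0.1431]]
[[1,4.8,19.9,0.1,0,0,0.0286],[1,9.7,39.9,0.1,0,0,0.0573],[1,14.5,59.8,0.2,0,0,0.0859],[1,19.3,79.7,0.3,0,0,0.1145],[1,24.1,99.7,0.4,0,0,0.1431]]
[[1,7.6,19,0.1,0,0,0.0286],[1,15.2,38.1,0.1,0,0,0.0573],[1,22.9,57.1,0.2,0,0,0.0859],[1,30.5,76.2,0.3,0,0,0.1145],[1,38.1,95.2,0.4,0,0,0.1431]]
[ 0.01596044 -0.14402498 -0.00845614]
```

```bash
python3 - <<'E'
from h import *
s=r.capture('side')['pixels'];s0=cv2.imread('pics/side0.png')[:,:,::-1]
for u,v in [(310,408),(305,395),(318,400),(260,399),(270,399),(310,383)]: print(u,v,s0[v,u],s[v,u])
t=r.capture('top')['pixels'];t0=cv2.imread('pics/top0.png')[:,:,::-1]
for u,v in [(184,278),(178,285),(190,270)]: print(u,v,t0[v,u],t[v,u])
for _ in range(3):
    q=r.sense();print(q['wrist_force'],q['moment'],q['gripper_width'])
E
```

```text
310 408 [155 158 149] [89 86 77]
305 395 [140 143 135] [102  98  88]
318 400 [156 159 151] [137 131 117]
260 399 [156 160 151] [26 27 26]
270 399 [150 153 144] [98 96 91]
310 383 [76 78 74] [145 140 125]
184 278 [155 158 152] [86 85 81]
178 285 [123 126 121] [108 108 104]
190 270 [140 144 139] [104 102  99]
[-0.59961433 -0.32857082 -1.43818459] [-0.05405711 -0.06038897 -0.02729159] 0.1108397523206288
[-0.59961433 -0.32857082 -1.43818459] [-0.05405711 -0.06038897 -0.02729159] 0.1108397523206288
[-0.59961433 -0.32857082 -1.43818459] [-0.05405711 -0.06038897 -0.02729159] 0.1108397523206288
```

The pan has been lifted: bench colour shows where it stood, and the force is −1.4 N. Now I'll carry it over.

Emit:
servo_tool(commands=[[[1,0,14,0,0,0,0.02],[1,-1,34,0,0,0,0.05],[1,-2,58,0,0,0,0.08],[1,-4,80,0,0,0,0.11],[1,-5,102,0,0,0,0.143]]])

```text
time_s: 12.95
tcp_pos: [0.5219, 0.27, 0.1814]
ee_rot: [[0.931, 0.364, -0.003], [0.364, -0.931, -0.002], [-0.004, 0.001, -1.0]]
wrist_force: [0.3, 0.6, -1.2]
gripper_width: 0.109
gripper_force: 29.8
```

Emit:
servo_tool(commands=[[[1,2,20,0,0,0,0.029],[1,4,41,0,0,0,0.057],[1,6,61,0,0,0,0.086],[1,8,82,0,0,0,0.114],[1,10,102,0,0,0,0.143]]])

```text
time_s: 13.45
tcp_pos: [0.5684, 0.1788, 0.1813]
ee_rot: [[0.974, 0.228, -0.003], [0.228, -0.974, -0.002], [-0.004, 0.001, -1.0]]
wrist_force: [-0.4, 0.7, -1.6]
gripper_width: 0.112
gripper_force: 29.8
```

Emit:
servo_tool(commands=[[[1,5,20,0,0,0,0.029],[1,10,40,0,0,0,0.057],[1,14,60,0,0,0,0.086],[1,19,80,0,0,0,0.114],[1,24,100,0,0,0,0.143]]])

```text
time_s: 13.95
tcp_pos: [0.6146, 0.0872, 0.1813]
ee_rot: [[0.996, 0.086, -0.004], [0.086, -0.996, -0.001], [-0.004, 0.001, -1.0]]
wrist_force: [-0.5, -0.1, -1.5]
gripper_width: 0.109
gripper_force: 29.8
```

Emit:
servo_tool(commands=[[[1,8,20,0,0,0,0.029],[1,17,42,0,0,0,0.06],[1,25,64,0,0,0,0.09],[1,33,83,0,0,0,0.12],[1,38,95,0,0,0,0.143]]])

```text
time_s: 14.45
tcp_pos: [0.661, -0.0044, 0.1811]
ee_rot: [[0.998, -0.057, -0.004], [-0.057, -0.998, -0.001], [-0.004, 0.001, -1.0]]
wrist_force: [0.4, -0.1, -0.9]
gripper_width: 0.11
gripper_force: 29.8
```

Emit:
servo_tool(commands=[[[1,0,0,0,0,0,0],[1,0,0,0,0,0,0],[1,0,0,0,0,0,0],[1,0,0,0,0,0,0],[1,0,0,0,0,0,0]]])

```text
time_s: 14.95
tcp_pos: [0.6614, -0.0014, 0.1835]
ee_rot: [[0.999, -0.053, 0.0], [-0.053, -0.999, 0.0], [0.0, -0.0, -1.0]]
wrist_force: [-0.6, 0.2, -1.6]
gripper_width: 0.112
gripper_force: 29.8
```

```bash
python3 - <<'E'
from h import *
c=cap('top');s=cap('side')
A=[cv2.resize(q,(400,400),interpolation=cv2.INTER_CUBIC) for q in (c['pixels'][155:255,250:350,::-1],s['pixels'][170:290,220:340,::-1])]
cv2.imwrite('pics/c6.png',np.hstack(A))
plan([.6624,-.002,.10],-3.1,1,1)
E
```

```text
t 15.05 p [ 0.6615 -0.0016  0.1835] yaw -3.04 width 0.108 f [ 0.7 -0.1 -2.4] j [ 14.  26.   4.  -0. -68.  73.]
[[1,0.2,0.1,16.7,0,0,0.0002],[1,0.4,0.1,33.4,0,0,0.0004],[1,0.5,0.2,50.1,0,0,0.0006],[1,0.7,0.3,66.8,0,0,0.0008],[1,0.9,0.4,83.5,0,0,0.0011]]
```

View pics/c6.png

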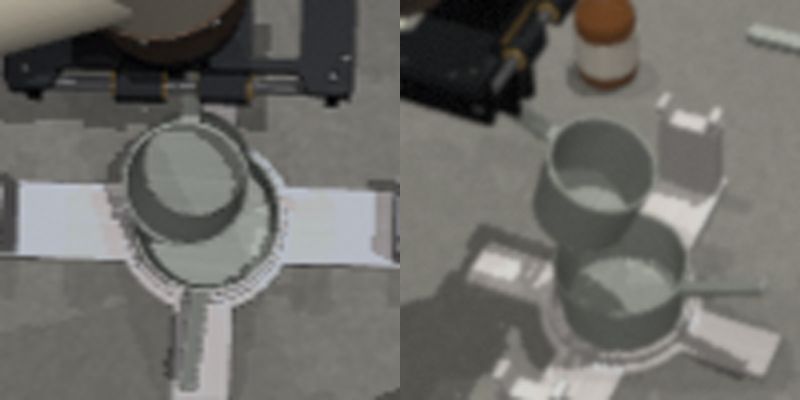

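The left view shows the small pan's rim at (187,178), held with a slight droop, and the big pan's rim at about (206,212) with its handle down over the near tongue. The right view shows the small pan above the big one.

```bash
python3 - <<'E'
from h import *
c=load('top');s=load('side')
f=lambda x,y:((x+.5)/4-.5+250,(y+.5)/4-.5+155)
for z in(.18,.19,.198): print(ray(c,*f(187,178),z))
print(ray(c,*f(206,212),.06))
# side: small rim centre (600,166), big rim (621,268) scale 400/120
g=lambda x,y:((x-400+.5)*.3-.5+220,(y+.5)*.3-.5+170)
print(proj(s,[.587,.002,.06]),g(621,266),g(600,166))
for z in(.18,.19,.198): print(proj(s,ray(c,*f(187,178),z)),ray(s,*g(600,166),z))
E
```

```text
[0.5964244  0.00639218 0.18      ]
[0.59497177 0.00573402 0.19      ]
[0.59380966 0.00520749 0.198     ]
[0.59041348 0.00194119 0.06      ]
[285.82375921 248.08983167] (285.95, 249.45) (279.65, 219.45)
[279.04154857 215.11238169] [0.59004024 0.01860934 0.18      ]
[279.50417639 212.03192992] [0.58605501 0.02714874 0.19      ]
[279.87901574 209.53602616] [0.58286683 0.03398026 0.198     ]
```

```bash
python3 - <<'E'
from h import *
c=load('top');s=load('side')
ya=np.radians(-3.04);X=np.array([np.cos(ya),np.sin(ya),0]);Y=np.array([-np.sin(ya),np.cos(ya),0]);Z=np.array([0,0,1.])
ph=np.linspace(0,2*np.pi,73)
for th in(0,5,10,15,20,25):
    t=np.radians(th);ax=np.cos(t)*X+np.sin(t)*Z;az=-np.sin(t)*X+np.cos(t)*Z   # pan axes
    g=np.array([.6615,-.0016,.1835+.0125])   # grasped strap point (r=75,h=62.3)
    o=g-.075*ax-.0623*az
    P=[o+.064*az+.04*(np.cos(p)*ax+np.sin(p)*Y) for p in ph]; F=o+.003*az; 
    Fp=[F+.033*(np.cos(p)*ax+np.sin(p)*Y) for p in ph]
    a=np.array([(proj(c,p)-[250,155]+.5)*4-.5 for p in P]);b=np.array([(proj(s,p)-[220,170]+.5)/.3-.5+[400,0] for p in P])
    e=np.array([(proj(c,p)-[250,155]+.5)*4-.5 for p in Fp])
    d=np.array([(proj(s,p)-[220,170]+.5)/.3-.5+[400,0] for p in Fp])
    print(th,'top',a.min(0).round(),a.max(0).round(),'floor',e.min(0).round(),e.max(0).round(),'side',b.min(0).round(),b.max(0).round(),'sfloor',d.min(0).round(),d.max(0).round(),'o',o.round(3))
E
```

```text
0 top [125. 124.] [259. 256.] floor [146. 151.] [250. 255.] side [553.  92.] [671. 176.] sfloor [570. 159.] [663. 228.] o [0.587 0.002 0.134]
5 top [127. 125.] [259. 258.] floor [148. 144.] [251. 248.] side [554.  97.] [671. 184.] sfloor [563. 162.] [656. 233.] o [0.592 0.002 0.127]
10 top [128. 125.] [259. 257.] floor [149. 136.] [252. 239.] side [554. 102.] [670. 192.] sfloor [556. 164.] [648. 237.] o [0.599 0.002 0.122]
15 top [129. 125.] [260. 256.] floor [150. 127.] [252. 230.] side [553. 106.] [667. 199.] sfloor [549. 165.] [640. 241.] o [0.605 0.001 0.116]
20 top [130. 125.] [260. 252.] floor [151. 119.] [253. 219.] side [552. 110.] [664. 206.] sfloor [542. 166.] [630. 243.] o [0.612 0.001 0.112]
25 top [131. 124.] [261. 248.] floor [152. 109.] [253. 208.] side [551. 114.] [660. 213.] sfloor [534. 166.] [620. 245.] o [0.62  0.001 0.108]
```

The side view fits a droop of about 15–20°. I'll check with an edge fit, then level it by tilting the tool.

```bash
cat > fit.py <<'E'
from h import *
from scipy.optimize import minimize
def fit():
    c=load('top');s=load('side');st=r.sense();R=np.array(st['ee_rot']);p=np.array(st['tcp_pos'])
    D=[]
    for im in(c,s):
        e=cv2.Canny(cv2.cvtColor(im['pixels'],cv2.COLOR_RGB2GRAY),30,80); D.append(np.minimum(cv2.distanceTransform(255-e,cv2.DIST_L2,5),4))
    ya=np.arctan2(R[1,0],R[0,0]);X0=np.array([np.cos(ya),np.sin(ya),0]);Y0=np.array([-np.sin(ya),np.cos(ya),0]);Z=np.array([0,0,1.])
    ph=np.linspace(0,2*np.pi,61)
    def frame(q):
        t,dx,dy,dz=np.radians(q[0]),*(np.array(q[1:])/1000)
        ax=np.cos(t)*X0+np.sin(t)*Z;az=-np.sin(t)*X0+np.cos(t)*Z
        g=p-R[:,2]*.0125
        return g-(.075+dx)*ax+dy*Y0-(.0623+dz)*az,ax,az
    def cost(q):
        o,ax,az=frame(q);tot=0
        for im,d in((c,D[0]),(s,D[1])):
            uv=np.array([proj(im,o+.064*az+.04*(np.cos(f)*ax+np.sin(f)*Y0)) for f in ph])
            tot+=cv2.remap(d.astype(np.float32),uv[:,0].astype(np.float32),uv[:,1].astype(np.float32),cv2.INTER_LINEAR).mean()
        return tot+.0004*(q[1]**2+q[2]**2+q[3]**2)*5
    best=min((minimize(cost,[t,0,0,0],method='Nelder-Mead',options=dict(maxiter=250)) for t in(-10,0,10,20,30)),key=lambda m:m.fun)
    o,ax,az=frame(best.x);print('tilt,dx,dy,dz',best.x.round(1),'cost',round(best.fun,2),'origin',o.round(4),'rim',(o+.064*az).round(4))
    print([round(cost([t,0,0,0]),2) for t in range(-10,31,5)])
if __name__=='__main__': fit()
E
python3 fit.py
```

```text
tilt,dx,dy,dz [28.8 -0.  -0.  -0. ] cost 1.56 origin [6.259e-01 3.000e-04 1.052e-01] rim [0.5951 0.0019 0.1613]
[np.float32(2.72), np.float32(2.7), np.float32(2.82), np.float32(3.23), np.float32(3.14), np.float32(2.95), np.float32(2.52), np.float32(1.77), np.float32(1.58)]
```

Emit:
servo_tool(commands=[[[1,0,0,0,0,-0.05,0],[1,0,0,0,0,-0.12,0],[1,0,0,0,0,-0.2,0],[1,0,0,0,0,-0.26,0],[1,0,0,0,0,-0.28,0]]])

```text
time_s: 15.55
tcp_pos: [0.6623, -0.0019, 0.182]
ee_rot: [[0.959, -0.054, -0.278], [-0.052, -0.999, 0.015], [-0.278, 0.0, -0.961]]
wrist_force: [0.2, -0.2, -2.9]
gripper_width: 0.102
gripper_force: 29.9
```

```bash
python3 - <<'E'
from h import *
from fit import fit
cap('top');cap('side');fit()
s=r.sense();print(s['time_s'],s['gripper_width'],s['tcp_pos'],s['moment'])
E
```

```text
tilt,dx,dy,dz [32.1 -3.3  5.2  1.6] cost 1.14 origin [0.6385 0.0044 0.1031] rim [0.6045 0.0062 0.1573]
[np.float32(3.21), np.float32(3.46), np.float32(3.59), np.float32(3.83), np.float32(3.82), np.float32(3.54), np.float32(3.17), np.float32(2.93), np.float32(2.27)]
15.75 0.10212420557503478 [ 0.66148659 -0.00202638  0.18335225] [-0.04282676 -0.83105992 -0.00416854]
```

The pan pivots on its strap but is steady at about 32°, hanging above the big pan. I'll lower it in hinge-fashion: low foot edge onto the big pan's floor first, then bring the handle down until level. First shift and lower, then check.

Emit:
servo_tool(commands=[[[1,-5,0,1.5,0,0,0],[1,-13,0,4,0,0,0],[1,-22,0,6.5,0,0,0],[1,-29,0,8.5,0,0,0],[1,-32.5,0,9.5,0,0,0]]])

```text
time_s: 16.25
tcp_pos: [0.6267, -0.0002, 0.1838]
ee_rot: [[0.96, -0.054, -0.275], [-0.051, -0.999, 0.015], [-0.276, -0.0, -0.961]]
wrist_force: [-0.5, 0.1, -2.2]
gripper_width: 0.102
gripper_force: 29.9
```

Emit:
servo_tool(commands=[[[1,2,0,6,0,0,0],[1,5,0,16,0,0,0],[1,8,0,28,0,0,0],[1,10,0,36,0,0,0],[1,11,0,38.5,0,0,0]]])

```text
time_s: 16.75
tcp_pos: [0.6269, -0.0004, 0.1407]
ee_rot: [[0.959, -0.054, -0.28], [-0.052, -0.999, 0.014], [-0.28, 0.001, -0.96]]
wrist_force: [-0.3, -0.3, -2.3]
gripper_width: 0.101
gripper_force: 29.9
```

```bash
python3 - <<'E'
from h import *
from fit import fit
c=cap('top');s=cap('side');fit()
q=r.sense();print(q['time_s'],q['gripper_width'],q['tcp_pos'],q['wrist_force'])
A=[cv2.resize(q,(400,400),interpolation=cv2.INTER_CUBIC) for q in (c['pixels'][155:255,250:350,::-1],s['pixels'][190:290,230:330,::-1])]
cv2.imwrite('pics/c7.png',np.hstack(A))
E
```

```text
tilt,dx,dy,dz [34.6  1.9  1.5  1.7] cost 1.18 origin [0.6042 0.0023 0.0576] rim [0.5679 0.0043 0.1102]
[np.float32(3.44), np.float32(3.26), np.float32(3.11), np.float32(2.95), np.float32(2.83), np.float32(2.46), np.float32(2.21), np.float32(1.97), np.float32(1.57)]
16.85 0.09819949749565272 [ 6.27554170e-01 -3.78650113e-04  1.41996473e-01] [ 0.35791916 -0.26214556 -1.26033658]
```

Emit:
servo_tool(commands=[[[1,1,0,4,0,0,0],[1,2.5,0,9,0,0,0],[1,4,0,14,0,0,0],[1,5.5,0,19,0,0,0],[1,6,0,21,0,0,0]]])

```text
time_s: 17.35
tcp_pos: [0.6273, -0.0003, 0.1204]
ee_rot: [[0.959, -0.054, -0.277], [-0.052, -0.999, 0.015], [-0.278, 0.0, -0.961]]
wrist_force: [-0.1, -0.1, -2.7]
gripper_width: 0.102
gripper_force: 29.9
```

```bash
python3 - <<'E'
from h import *
from fit import fit
c=cap('top');s=cap('side');fit()
q=r.sense();print(q['time_s'],q['gripper_width'],q['tcp_pos'],q['wrist_force'])
E
```

```text
tilt,dx,dy,dz [35.2  1.8  1.   1.1] cost 1.12 origin [0.6048 0.0019 0.0366] rim [0.568  0.0039 0.0889]
[np.float32(3.43), np.float32(3.08), np.float32(2.93), np.float32(2.84), np.float32(2.6), np.float32(2.4), np.float32(2.26), np.float32(2.16), np.float32(1.72)]
17.45 0.10220187561000325 [ 6.27439611e-01 -3.39990096e-04  1.20695124e-01] [-0.84626363  0.40081849 -0.76591265]
```

Emit:
servo_tool(commands=[[[1,1.5,0,5,0,0,0],[1,7,0,7.5,0,0,0],[1,13,0,10.5,0,0,0],[1,19,0,13.5,0,0,0],[1,24.5,0,17.5,0,0,0]]])

```text
time_s: 17.95
tcp_pos: [0.6469, -0.0014, 0.0971]
ee_rot: [[0.96, -0.054, -0.276], [-0.052, -0.999, 0.015], [-0.276, 0.0, -0.961]]
wrist_force: [0.2, 0.3, -0.8]
gripper_width: 0.103
gripper_force: 29.9
```

```bash
python3 - <<'E'
from h import *
from fit import fit
c=cap('top');s=cap('side');fit()
q=r.sense();print(q['time_s'],q['gripper_width'],q['tcp_pos'],q['wrist_force'])
E
```

```text
tilt,dx,dy,dz [25.2  2.  -1.5  2.8] cost 1.11 origin [ 0.6078 -0.0008  0.0165] rim [0.5806 0.0006 0.0744]
[np.float32(2.79), np.float32(2.61), np.float32(2.43), np.float32(2.19), np.float32(2.19), np.float32(2.05), np.float32(1.5), np.float32(1.22), np.float32(1.41)]
18.05 0.10560344106573058 [ 0.64626911 -0.00139781  0.09613708] [-1.22372363  0.24752907 -2.08983628]
```

Emit:
servo_tool(commands=[[[1,-2,0,4,0,0,0],[1,-0.5,0,8.5,0,0,0],[1,3,0,12,0,0,0],[1,6.5,0,15,0,0,0],[1,10,0,18,0,0,0]]])

```text
time_s: 18.55
tcp_pos: [0.6514, -0.0015, 0.0774]
ee_rot: [[0.96, -0.054, -0.276], [-0.052, -0.999, 0.015], [-0.276, -0.0, -0.961]]
wrist_force: [-0.2, -0.3, -0.1]
gripper_width: 0.105
gripper_force: 29.9
```

Emit:
servo_tool(commands=[[[1,4,0,3,0,0,0],[1,8,0,5,0,0,0],[1,11,0,7.5,0,0,0],[1,13.5,0,9.5,0,0,0],[1,14,0,10.5,0,0,0]]])

```text
time_s: 19.05
tcp_pos: [0.6618, -0.0022, 0.0632]
ee_rot: [[0.96, -0.054, -0.276], [-0.052, -0.999, 0.015], [-0.276, 0.0, -0.961]]
wrist_force: [0.6, -1.6, 0.2]
gripper_width: 0.108
gripper_force: 29.9
```

```bash
python3 - <<'E'
from h import *
from fit import fit
c=cap('top');s=cap('side');fit()
q=r.sense();print(q['time_s'],q['gripper_width'],q['tcp_pos'],q['wrist_force'])
A=[cv2.resize(q,(400,400),interpolation=cv2.INTER_CUBIC) for q in (c['pixels'][155:255,250:350,::-1],s['pixels'][190:290,230:330,::-1])]
cv2.imwrite('pics/c8.png',np.hstack(A))
E
```

```text
tilt,dx,dy,dz [-2.7  0.9  4.   5.4] cost 1.18 origin [0.5864 0.0059 0.0115] rim [0.5894 0.0058 0.0754]
[np.float32(2.32), np.float32(2.03), np.float32(1.6), np.float32(1.44), np.float32(1.49), np.float32(1.48), np.float32(1.75), np.float32(1.92), np.float32(2.3)]
19.15 0.11346228736103119 [ 0.6616211  -0.00218454  0.06349338] [-0.55478787  0.63520403 -1.59804665]
```

View pics/c8.png

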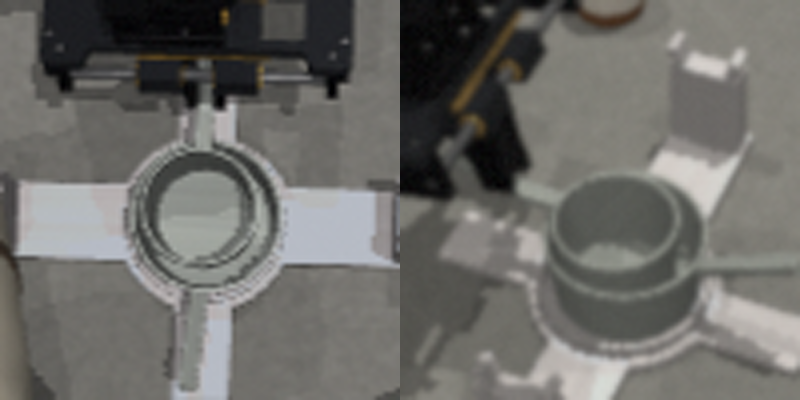

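The small pan is nested: its rim at (203,208) sits inside the big rim at (206,215) on the left, with its handle up over the far tongue. The side view shows it level. I'll lower the last 2 mm, release and rise.

Emit:
servo_tool(commands=[[[1,0.5,0,2,0,0,0],[0.85,0.5,0,2,0,0,0],[0.6,0.5,0,2,0,0,0],[0.6,0.5,0,2,0,0,0],[0.6,0.5,0,2,0,0,0]]])

```text
time_s: 19.65
tcp_pos: [0.661, -0.0021, 0.0614]
ee_rot: [[0.959, -0.054, -0.277], [-0.052, -0.999, 0.015], [-0.277, -0.0, -0.961]]
wrist_force: [-0.3, 0.4, 0.9]
gripper_width: 0.333
gripper_force: 0.0
```

Emit:
servo_tool(commands=[[[0.6,0,0,0,0,0,0],[0.6,-3,0,-10,0,0,0],[0.6,-8,0,-28,0,0,0],[0.6,-16,0,-56,0,0,0],[0.6,-27,0,-94,0,0,0]]])

```text
time_s: 20.15
tcp_pos: [0.6604, -0.0022, 0.1593]
ee_rot: [[0.959, -0.054, -0.28], [-0.052, -0.999, 0.014], [-0.28, 0.001, -0.96]]
wrist_force: [-0.0, -0.5, 0.6]
gripper_width: 0.399
gripper_force: 0.0
```

Emit:
servo_tool(commands=[[[0.6,-5,0,-20,0,0.06,0],[0.6,-8,0,-30,0,0.13,0],[0.6,-8,0,-30,0,0.2,0],[0.6,-8,0,-30,0,0.26,0],[0.6,-8,0,-30,0,0.28,0]]])

```text
time_s: 20.65
tcp_pos: [0.6613, -0.0021, 0.1923]
ee_rot: [[0.999, -0.053, 0.003], [-0.053, -0.999, 0.0], [0.003, -0.0, -1.0]]
wrist_force: [0.1, -0.4, 1.2]
gripper_width: 0.403
gripper_force: 0.0
```

```bash
python3 - <<'E'
from h import *
c=cap('top');s=cap('side')
print(r.sense()['ee_rot'])
# bar: fit from original top: rows in x-> centerline
t0=cv2.imread('pics/top0.png')[:,:,::-1].astype(int).min(2)
pts=[]
for v in list(range(212,255,4))+list(range(278,322,4)):
    row=t0[v,405:440].astype(float)-125; row[row<0]=0; row[:9]=0; u=405+(row*np.arange(35)).sum()/row.sum(); pts.append(ray(load('top'),u,v,.01)[:2])
pts=np.array(pts);k=np.polyfit(pts[:,0],pts[:,1],1);print('bar yaw',np.degrees(np.arctan(k[0])),'y@.428',np.polyval(k,.428),np.std(pts[:,1]-np.polyval(k,pts[:,0])))
print('px now same?',[ (v,int(c['pixels'][v,420].min())) for v in (200,204,206,208,322,324,326)])
plan([.4281,-.3237,.16],-1.8,4,.4)
E
```

```text
[[ 9.98569175e-01 -5.34721194e-02  5.79726118e-04]
 [-5.34721653e-02 -9.98569338e-01  6.40645421e-05]
 [ 5.75471060e-04 -9.49720878e-05 -9.99999830e-01]]
bar yaw -1.9653325069666736 y@.428 -0.3234118673343483 5.329559005900869e-05
px now same? [(200, 111), (204, 110), (206, 176), (208, 172), (322, 181), (324, 146), (326, 113)]
t 20.75 p [ 0.6617 -0.0021  0.1915] yaw -3.07 width 0.403 f [0.2 0.5 0.3] j [ 14.  26.   5.   0. -69.  73.]
[[0.4,-10.8,16.7,1.6,0,0,-0.0011],[0.4,-21.6,33.4,3.2,0,0,-0.0022],[0.4,-32.4,50,4.7,0,0,-0.0033],[0.4,-43.2,66.7,6.3,0,0,-0.0044],[0.4,-54,83.4,7.9,0,0,-0.0055]]
[[0.4,-10.9,16.6,1.6,0,0,-0.0011],[0.4,-21.8,33.2,3.2,0,0,-0.0022],[0.4,-32.7,49.9,4.7,0,0,-0.0033],[0.4,-43.6,66.5,6.3,0,0,-0.0044],[0.4,-54.5,83.1,7.9,0,0,-0.0055]]
[[0.4,-11,16.6,1.6,0,0,-0.0011],[0.4,-22,33.1,3.2,0,0,-0.0022],[0.4,-33,49.7,4.7,0,0,-0.0033],[0.4,-43.9,66.2,6.3,0,0,-0.0044],[0.4,-54.9,82.8,7.9,0,0,-0.0055]]
[[0.4,-11.1,16.5,1.6,0,0,-0.0011],[0.4,-22.2,33,3.2,0,0,-0.0022],[0.4,-33.2,49.5,4.7,0,0,-0.0033],[0.4,-44.3,66,6.3,0,0,-0.0044],[0.4,-55.4,82.5,7.9,0,0,-0.0055]]
```

The small pan has been released. Now the bar: centre (0.428,−0.3235), yaw −2°, length 0.3295 m, which agrees with the given size.

Emit:
servo_tool(commands=[[[0.5,-8,12,1,0,0,0],[0.5,-20,31,3,0,0,0],[0.5,-32,49,5,0,0,0],[0.5,-43,67,6,0,0,0],[0.5,-54,83,8,0,0,-0.005]]])

```text
time_s: 21.25
tcp_pos: [0.6031, -0.0837, 0.1821]
ee_rot: [[0.999, -0.049, -0.001], [-0.049, -0.999, -0.0], [-0.001, 0.0, -1.0]]
wrist_force: [0.8, -0.6, 0.3]
gripper_width: 0.499
gripper_force: 0.0
```

Emit:
servo_tool(commands=[[[0.5,-11,17,2,0,0,0],[0.5,-22,33,3,0,0,0],[0.5,-33,50,5,0,0,0],[0.5,-44,67,6,0,0,0],[0.5,-54,83,8,0,0,-0.005]]])

```text
time_s: 21.75
tcp_pos: [0.5447, -0.1638, 0.1745]
ee_rot: [[0.999, -0.044, 0.0], [-0.044, -0.999, -0.0], [0.0, 0.0, -1.0]]
wrist_force: [0.3, -0.8, 0.6]
gripper_width: 0.498
gripper_force: 0.0
```

Emit:
servo_tool(commands=[[[0.5,-11,17,2,0,0,0],[0.5,-22,33,3,0,0,0],[0.5,-33,50,5,0,0,0],[0.5,-44,67,6,0,0,0],[0.5,-55,83,8,0,0,-0.005]]])

```text
time_s: 22.25
tcp_pos: [0.4862, -0.2442, 0.1665]
ee_rot: [[0.999, -0.039, 0.001], [-0.039, -0.999, -0.0], [0.001, 0.0, -1.0]]
wrist_force: [0.1, -0.4, 0.1]
gripper_width: 0.498
gripper_force: 0.0
```

Emit:
servo_tool(commands=[[[0.5,-11,17,2,0,0,0],[0.5,-24,36,3,0,0,0],[0.5,-37,55,5,0,0,0],[0.5,-48,72,6,0,0,0],[0.5,-55,82,8,0,0,-0.005]]])

```text
time_s: 22.75
tcp_pos: [0.4278, -0.3241, 0.1585]
ee_rot: [[0.999, -0.035, 0.0], [-0.035, -0.999, -0.0], [0.0, 0.0, -1.0]]
wrist_force: [0.3, -0.6, -0.5]
gripper_width: 0.502
gripper_force: 0.0
```

```bash
python3 - <<'E'
from h import *
plan([.4280,-.3235,.026],-1.96,1,.5)
E
```

```text
t 22.75 p [ 0.4278 -0.3241  0.1585] yaw -1.99 width 0.502 f [ 0.3 -0.6 -0.5] j [-20.  16. -16.   0. -58. 108.]
[[0.5,0,-0.1,26.5,0,0,-0.0001],[0.5,0.1,-0.3,53,0,0,-0.0002],[0.5,0.1,-0.4,79.5,0,0,-0.0003],[0.5,0.2,-0.5,106,0,0,-0.0005],[0.5,0.2,-0.6,132.5,0,0,-0.0006]]
```

Emit:
servo_tool(commands=[[[0.5,0,0,18,0,0,0],[0.5,0,0,42,0,0,0],[0.5,0,0,68,0,0,0],[0.5,0,0,90,0,0,0],[0.5,0,0,106,0,0,0]]])

```text
time_s: 23.25
tcp_pos: [0.4281, -0.3226, 0.0509]
ee_rot: [[0.999, -0.034, -0.001], [-0.034, -0.999, 0.001], [-0.001, -0.001, -1.0]]
wrist_force: [-0.1, 0.1, -0.7]
gripper_width: 0.501
gripper_force: 0.0
```

Emit:
servo_tool(commands=[[[0.5,0,0,10,0,0,0],[0.5,0,0,18,0,0,0],[0.5,0,0,23,0,0,0],[0.5,0,0,26,0,0,0],[0.6,0,0,26,0,0,0]]])

```text
time_s: 23.75
tcp_pos: [0.4291, -0.3228, 0.0265]
ee_rot: [[0.999, -0.034, 0.0], [-0.034, -0.999, -0.0], [0.0, 0.0, -1.0]]
wrist_force: [0.1, -0.4, -0.2]
gripper_width: 0.464
gripper_force: 0.0
```

Emit:
servo_tool(commands=[[[0.7,0,0,0,0,0,0],[0.8,0,0,0,0,0,0],[1,0,0,0,0,0,0],[1,0,0,0,0,0,0],[1,0,0,0,0,0,0]]])

```text
time_s: 24.25
tcp_pos: [0.4291, -0.3227, 0.0265]
ee_rot: [[0.999, -0.034, 0.0], [-0.034, -0.999, -0.0], [0.0, 0.0, -1.0]]
wrist_force: [0.5, 0.6, -0.5]
gripper_width: 0.053
gripper_force: 0.0
```

Emit:
servo_tool(commands=[[[1,0,0,0,0,0,0],[1,0,0,0,0,0,0],[1,0,0,-2,0,0,0],[1,0,0,-5,0,0,0],[1,0,0,-10,0,0,0]]])

```text
time_s: 24.75
tcp_pos: [0.4289, -0.3226, 0.0365]
ee_rot: [[0.999, -0.034, -0.0], [-0.034, -0.999, 0.0], [-0.0, -0.0, -1.0]]
wrist_force: [-0.1, -0.5, -0.7]
gripper_width: 0.005
gripper_force: 0.0
```

Closed on nothing again. I'll check in the images whether the bar has moved.

```bash
python3 - <<'E'
from h import *
c=cap('top');s=cap('side')
t=c['pixels'].astype(int);t0=cv2.imread('pics/top0.png')[:,:,::-1].astype(int)
for v in (210,220,230,240,300,310,318,322): print(v,t0[v,412:430].min(1).tolist(),t[v,412:430].min(1).tolist())
s1=s['pixels'].astype(int);s0=cv2.imread('pics/side0.png')[:,:,::-1].astype(int)
for u in (330,345,360,400,415,428): print(u,s0[174:212,u].min(1).tolist(),'\n   ',s1[174:212,u].min(1).tolist())
print(proj(s,[.4289,-.3226,.03]),proj(s,[.4289,-.3226,.0255]))
E
```

```text
210 [119, 114, 113, 104, 76, 116, 178, 173, 174, 172, 167, 141, 111, 111, 112, 111, 112, 114] [113, 114, 114, 105, 77, 116, 179, 175, 175, 173, 169, 144, 114, 113, 113, 111, 113, 116]
220 [115, 111, 112, 114, 100, 114, 178, 175, 176, 175, 169, 142, 110, 113, 113, 114, 114, 113] [110, 107, 107, 108, 96, 113, 173, 168, 169, 168, 162, 138, 106, 107, 108, 109, 109, 108]
230 [112, 111, 114, 105, 73, 115, 179, 177, 179, 175, 169, 143, 111, 112, 113, 112, 109, 110] [45, 63, 105, 99, 69, 113, 175, 169, 171, 168, 162, 138, 106, 107, 109, 107, 105, 106]
240 [113, 111, 109, 109, 96, 115, 179, 178, 179, 176, 168, 143, 112, 114, 112, 110, 111, 110] [102, 163, 162, 162, 160, 158, 157, 156, 154, 154, 152, 150, 149, 148, 146, 145, 142, 142]
300 [113, 113, 115, 119, 106, 114, 182, 182, 182, 179, 172, 147, 118, 118, 118, 118, 118, 117] [104, 103, 104, 109, 97, 113, 175, 170, 168, 165, 160, 136, 108, 108, 108, 107, 108, 107]
310 [114, 117, 117, 107, 75, 115, 181, 182, 182, 180, 175, 148, 114, 117, 118, 116, 116, 115] [105, 107, 107, 96, 67, 110, 172, 171, 169, 169, 162, 136, 104, 107, 108, 107, 106, 10
[... 1998 characters left out ...]
10, 112, 129, 140, 141, 131, 99, 76, 82, 100, 106, 111, 109, 110] 
    [118, 117, 116, 116, 119, 120, 119, 119, 117, 116, 118, 119, 118, 121, 120, 121, 121, 120, 118, 118, 117, 119, 111, 108, 106, 107, 126, 135, 138, 127, 100, 80, 79, 95, 104, 106, 107, 106]
428 [108, 109, 109, 110, 109, 110, 111, 111, 110, 107, 107, 108, 108, 110, 109, 109, 110, 111, 111, 110, 111, 112, 111, 111, 110, 111, 110, 109, 116, 129, 140, 144, 138, 104, 79, 80, 101, 110] 
    [116, 117, 119, 118, 118, 119, 119, 118, 116, 117, 116, 117, 116, 117, 117, 117, 119, 119, 118, 120, 122, 121, 120, 117, 119, 117, 117, 117, 117, 126, 137, 138, 133, 106, 82, 80, 98, 106]
[377.42191774 187.14101783] [377.25751948 188.27709518]
```

The bar hasn't moved and the gripper is right over it. So the real fingertips must sit some 15–17 mm above the TCP, not 11 mm ahead, which also explains both earlier weak strap grips. I'll open and feel downward in steps, watching the force.

Emit:
servo_tool(commands=[[[0.6,0,0,0,0,0,0],[0.6,0,0,0,0,0,0],[0.6,0,0,0,0,0,0],[0.6,0,0,0,0,0,0],[0.6,0,0,0,0,0,0]]])

```text
time_s: 25.35
tcp_pos: [0.429, -0.3227, 0.0363]
ee_rot: [[0.999, -0.034, -0.0], [-0.034, -0.999, 0.0], [-0.0, -0.0, -1.0]]
wrist_force: [1.4, 0.4, -0.2]
gripper_width: 0.353
gripper_force: 0.0
```

Emit:
servo_tool(commands=[[[0.6,0,0,6,0,0,0],[0.6,0,0,11,0,0,0],[0.6,0,0,16,0,0,0],[0.6,0,0,19,0,0,0],[0.6,0,0,20,0,0,0]]])

```text
time_s: 25.85
tcp_pos: [0.4287, -0.3226, 0.0157]
ee_rot: [[0.999, -0.034, -0.001], [-0.034, -0.999, 0.0], [-0.001, -0.0, -1.0]]
wrist_force: [-0.0, 0.1, 0.5]
gripper_width: 0.398
gripper_force: 0.0
```

Emit:
servo_tool(commands=[[[0.6,0,0,1,0,0,0],[0.6,0,0,2,0,0,0],[0.6,0,0,3,0,0,0],[0.6,0,0,4,0,0,0],[0.6,0,0,4,0,0,0]]])

```text
time_s: 26.35
tcp_pos: [0.429, -0.3227, 0.0124]
ee_rot: [[0.999, -0.034, -0.0], [-0.034, -0.999, 0.0], [-0.0, -0.0, -1.0]]
wrist_force: [0.1, -0.1, 0.5]
gripper_width: 0.401
gripper_force: 0.0
```

Emit:
servo_tool(commands=[[[0.6,0,0,1,0,0,0],[0.6,0,0,2,0,0,0],[0.6,0,0,3,0,0,0],[0.6,0,0,4,0,0,0],[0.6,0,0,4,0,0,0]]])

```text
time_s: 26.85
tcp_pos: [0.4289, -0.3227, 0.0082]
ee_rot: [[0.999, -0.034, -0.0], [-0.034, -0.999, 0.0], [-0.0, -0.0, -1.0]]
wrist_force: [0.1, -0.0, 0.6]
gripper_width: 0.402
gripper_force: 0.0
```

Emit:
servo_tool(commands=[[[0.6,0,0,1.5,0,0,0],[0.6,0,0,3,0,0,0],[0.6,0,0,4.5,0,0,0],[0.6,0,0,6,0,0,0],[0.6,0,0,6,0,0,0]]])

```text
time_s: 27.35
tcp_pos: [0.4288, -0.3226, 0.0021]
ee_rot: [[0.999, -0.034, -0.001], [-0.034, -0.999, 0.0], [-0.001, -0.0, -1.0]]
wrist_force: [-0.1, -0.8, 0.7]
gripper_width: 0.397
gripper_force: 0.0
```

Emit:
servo_tool(commands=[[[0.75,0,0,0,0,0,0],[0.85,0,0,0,0,0,0],[1,0,0,0,0,0,0],[1,0,0,0,0,0,0],[1,0,0,0,0,0,0]]])

```text
time_s: 27.85
tcp_pos: [0.4293, -0.323, 0.0026]
ee_rot: [[0.999, -0.034, 0.001], [-0.034, -0.999, -0.0], [0.001, 0.0, -1.0]]
wrist_force: [-0.4, -1.5, 1.0]
gripper_width: 0.137
gripper_force: 30.0
```

Emit:
servo_tool(commands=[[[1,0,0,0,0,0,0],[1,0,0,0,0,0,0],[1,0,0,0,0,0,0],[1,0,0,0,0,0,0],[1,0,0,0,0,0,0]]])

```text
time_s: 28.35
tcp_pos: [0.4293, -0.3229, 0.0026]
ee_rot: [[0.999, -0.034, 0.001], [-0.034, -0.999, -0.0], [0.001, 0.0, -1.0]]
wrist_force: [-0.6, -2.0, 2.7]
gripper_width: 0.133
gripper_force: 30.0
```

Firm grip now: 11.9 mm at 30 N. Lift.

Emit:
servo_tool(commands=[[[1,0,0,-3,0,0,0],[1,0,0,-10,0,0,0],[1,0,0,-22,0,0,0],[1,0,0,-36,0,0,0],[1,0,0,-52,0,0,0]]])

```text
time_s: 28.85
tcp_pos: [0.4287, -0.3223, 0.0552]
ee_rot: [[0.999, -0.034, -0.001], [-0.034, -0.999, 0.001], [-0.001, -0.001, -1.0]]
wrist_force: [1.3, 0.6, -1.2]
gripper_width: 0.141
gripper_force: 30.0
```

Emit:
servo_tool(commands=[[[1,0,0,-20,0,0,0],[1,0,0,-46,0,0,0],[1,0,0,-74,0,0,0],[1,0,0,-98,0,0,0],[1,0,0,-112,0,0,0]]])

```text
time_s: 29.35
tcp_pos: [0.4296, -0.3228, 0.1695]
ee_rot: [[0.999, -0.034, 0.004], [-0.034, -0.999, -0.001], [0.004, 0.001, -1.0]]
wrist_force: [0.6, -0.3, -2.2]
gripper_width: 0.137
gripper_force: 30.0
```

```bash
python3 - <<'E'
from h import *
plan([.588,.004,.165],-93.1,5,1)
E
```

```text
t 29.35 p [ 0.4296 -0.3228  0.1695] yaw -1.92 width 0.137 f [ 0.6 -0.3 -2.2] j [-20.  15. -15.   0. -59. 108.]
[[1,5.9,-13.3,0.2,0,0,0.0637],[1,11.8,-26.6,0.4,0,0,0.1273],[1,17.7,-39.8,0.5,0,0,0.191],[1,23.6,-53.1,0.7,0,0,0.2546],[1,29.5,-66.4,0.9,0,0,0.3183]]
[[1,1.4,-14.5,0.2,0,0,0.0637],[1,2.9,-28.9,0.4,0,0,0.1273],[1,4.3,-43.4,0.5,0,0,0.191],[1,5.8,-57.8,0.7,0,0,0.2546],[1,7.2,-72.3,0.9,0,0,0.3183]]
[[1,-3.2,-14.2,0.2,0,0,0.0637],[1,-6.3,-28.4,0.4,0,0,0.1273],[1,-9.5,-42.5,0.5,0,0,0.191],[1,-12.6,-56.7,0.7,0,0,0.2546],[1,-15.8,-70.9,0.9,0,0,0.3183]]
[[1,-7.4,-12.5,0.2,0,0,0.0637],[1,-14.9,-25,0.4,0,0,0.1273],[1,-22.3,-37.4,0.5,0,0,0.191],[1,-29.7,-49.9,0.7,0,0,0.2546],[1,-37.2,-62.4,0.9,0,0,0.3183]]
[[1,-11,-9.5,0.2,0,0,0.0637],[1,-21.9,-19.1,0.4,0,0,0.1273],[1,-32.9,-28.6,0.5,0,0,0.191],[1,-43.9,-38.1,0.7,0,0,0.2546],[1,-54.8,-47.7,0.9,0,0,0.3183]]
```

Emit:
servo_tool(commands=[[[1,4,-8,0,0,0,0.04],[1,10,-22,0,0,0,0.105],[1,17,-38,0,0,0,0.18],[1,23,-52,0,0,0,0.25],[1,29.5,-66.5,0,0,0,0.318]]])

```text
time_s: 29.85
tcp_pos: [0.4604, -0.2563, 0.167]
ee_rot: [[0.938, -0.347, 0.0], [-0.347, -0.938, 0.001], [-0.0, -0.0, -1.0]]
wrist_force: [-0.5, -0.4, -3.1]
gripper_width: 0.131
gripper_force: 30.0
```

Emit:
servo_tool(commands=[[[1,1.5,-14.5,0,0,0,0.064],[1,3,-29,0,0,0,0.127],[1,4.5,-43.5,0,0,0,0.191],[1,6,-58,0,0,0,0.255],[1,7,-72,0,0,0,0.318]]])

```text
time_s: 30.35
tcp_pos: [0.4919, -0.1912, 0.167]
ee_rot: [[0.782, -0.623, 0.0], [-0.623, -0.782, 0.0], [-0.0, -0.0, -1.0]]
wrist_force: [-0.1, -0.1, -2.1]
gripper_width: 0.134
gripper_force: 30.0
```

Emit:
servo_tool(commands=[[[1,-3,-14,0,0,0,0.064],[1,-6,-28.5,0,0,0,0.127],[1,-9.5,-42.5,0,0,0,0.191],[1,-12.5,-56.5,0,0,0,0.255],[1,-16,-71,0,0,0,0.318]]])

```text
time_s: 30.85
tcp_pos: [0.5233, -0.1257, 0.167]
ee_rot: [[0.548, -0.836, -0.0], [-0.836, -0.548, 0.0], [-0.0, -0.0, -1.0]]
wrist_force: [-0.1, 0.1, -3.4]
gripper_width: 0.133
gripper_force: 30.0
```

Emit:
servo_tool(commands=[[[1,-7.5,-12.5,0,0,0,0.064],[1,-15,-25,0,0,0,0.127],[1,-22.5,-37.5,0,0,0,0.191],[1,-30,-50,0,0,0,0.255],[1,-37,-62.5,0,0,0,0.318]]])

```text
time_s: 31.35
tcp_pos: [0.555, -0.0604, 0.1669]
ee_rot: [[0.259, -0.966, -0.0], [-0.966, -0.259, 0.001], [-0.001, 0.0, -1.0]]
wrist_force: [0.5, 1.3, -2.9]
gripper_width: 0.135
gripper_force: 30.0
```

Emit:
servo_tool(commands=[[[1,-12,-11,0,0,0,0.07],[1,-25,-22,0,0,0,0.145],[1,-38,-33,0,0,0,0.22],[1,-49,-42,0,0,0,0.28],[1,-55,-47.5,0,0,0,0.318]]])

```text
time_s: 31.85
tcp_pos: [0.5867, 0.0055, 0.1669]
ee_rot: [[-0.054, -0.999, -0.0], [-0.999, 0.054, 0.001], [-0.0, 0.0, -1.0]]
wrist_force: [-0.2, -0.9, -2.0]
gripper_width: 0.138
gripper_force: 30.0
```

```bash
python3 - <<'E'
from h import *
c=cap('top')
plan([.588,.004,.13],-93.1,1,1)
cv2.imwrite('pics/c9.png',cv2.resize(c['pixels'][155:265,225:385,::-1],None,fx=5,fy=5,interpolation=cv2.INTER_CUBIC))
t=c['pixels'].astype(int)
# bar end visibility: rows around v for several columns
for u in range(230,260,4): print(u,t[190:225,u].min(1).tolist())
for u in range(345,372,4): print(u,t[190:225,u].min(1).tolist())
for y in(-.163,.167): print(proj(c,[.588+ (y*0.054),y,.176]))
E
```

```text
t 31.9 p [0.5873 0.0061 0.1668] yaw -93.11 width 0.134 f [ 0.6 -0.2 -2.1] j [ 16.  20.  -8.  -0. -61. -19.]
[[1,0.4,-0.2,7.4,0,0,-0],[1,0.8,-0.3,14.7,0,0,-0.0001],[1,1.2,-0.5,22.1,0,0,-0.0001],[1,1.6,-0.6,29.4,0,0,-0.0001],[1,2.1,-0.8,36.8,0,0,-0.0001]]
230 [177, 180, 180, 181, 181, 180, 180, 180, 179, 178, 174, 169, 166, 163, 160, 158, 157, 155, 147, 115, 90, 62, 51, 78, 104, 85, 69, 47, 36, 36, 32, 34, 55, 57, 78]
234 [179, 181, 181, 181, 181, 181, 181, 179, 177, 172, 169, 166, 163, 161, 158, 156, 153, 150, 147, 143, 139, 135, 132, 125, 120, 111, 95, 59, 22, 37, 54, 34, 73, 109, 108]
238 [181, 180, 181, 181, 181, 180, 178, 177, 170, 168, 166, 163, 160, 158, 156, 153, 148, 146, 142, 138, 133, 130, 123, 117, 110, 103, 92, 84, 89, 110, 110, 112, 112, 112, 110]
242 [181, 180, 181, 181, 181, 178, 176, 170, 168, 164, 161, 160, 157, 155, 152, 149, 145, 141, 137, 132, 128, 121, 115, 108, 101, 90, 81, 95, 111, 113, 112, 113, 112, 112, 112]
246 [181, 180, 181, 180, 179, 175, 169, 168, 164, 161, 159, 156, 154, 151, 148, 144, 140, 135, 132, 126, 120, 112, 106, 97, 88, 81, 77, 116, 146, 102, 11
[... 1151 characters left out ...]
 173, 175, 177, 169, 98, 110, 108, 104, 106, 109, 114, 114, 114, 112, 113, 115, 114, 112, 113, 113, 111]
361 [111, 110, 111, 112, 111, 108, 105, 107, 107, 106, 105, 114, 163, 170, 173, 175, 176, 172, 112, 107, 110, 110, 111, 114, 115, 115, 112, 113, 114, 112, 111, 115, 112, 109, 111]
365 [112, 112, 109, 112, 113, 107, 105, 106, 106, 106, 108, 107, 112, 115, 112, 111, 112, 112, 112, 113, 114, 114, 115, 113, 112, 112, 112, 113, 114, 115, 113, 113, 112, 112, 112]
369 [110, 110, 110, 113, 113, 110, 112, 113, 112, 112, 110, 110, 113, 112, 115, 109, 109, 111, 113, 113, 113, 112, 111, 110, 111, 110, 110, 112, 117, 116, 114, 114, 114, 111, 113]
[366.01443469 204.55409194]
[231.04902769 200.8385361 ]
```

Bar end at (364,204.6) matches the prediction, and its line passes within 1 mm of both seats. Lowering.

Emit:
servo_tool(commands=[[[1,0.5,0,8,0,0,0],[1,1,0,22,0,0,0],[1,2,-0.5,38,0,0,0],[1,2.5,-0.5,52,0,0,0],[1,2.5,-0.5,60,0,0,0]]])

```text
time_s: 32.4
tcp_pos: [0.5857, 0.001, 0.1048]
ee_rot: [[-0.053, -0.999, -0.003], [-0.999, 0.053, -0.0], [0.001, 0.003, -1.0]]
wrist_force: [0.2, 0.6, -2.1]
gripper_width: 0.136
gripper_force: 30.0
```

Emit:
servo_tool(commands=[[[1,0,0,6,0,0,0],[1,0,0,11,0,0,0],[1,0,0,15,0,0,0],[1,0,0,18,0,0,0],[1,0,0,20,0,0,0]]])

```text
time_s: 32.9
tcp_pos: [0.5874, 0.0019, 0.0864]
ee_rot: [[-0.053, -0.999, 0.0], [-0.999, 0.053, 0.0], [-0.0, -0.0, -1.0]]
wrist_force: [-0.2, -0.5, -2.2]
gripper_width: 0.142
gripper_force: 30.0
```

Emit:
servo_tool(commands=[[[1,0,0,0.5,0,0,0],[1,0,0,1,0,0,0],[1,0,0,1.5,0,0,0],[1,0,0,2,0,0,0],[1,0,0,2,0,0,0]]])

```text
time_s: 33.4
tcp_pos: [0.5873, 0.0018, 0.0844]
ee_rot: [[-0.053, -0.999, 0.0], [-0.999, 0.053, -0.0], [0.0, -0.0, -1.0]]
wrist_force: [-0.6, 0.9, -2.7]
gripper_width: 0.137
gripper_force: 30.0
```

Emit:
servo_tool(commands=[[[1,0,0,0.5,0,0,0],[1,0,0,1,0,0,0],[1,0,0,1.5,0,0,0],[1,0,0,1.5,0,0,0],[1,0,0,1.5,0,0,0]]])

```text
time_s: 33.9
tcp_pos: [0.5873, 0.0018, 0.0829]
ee_rot: [[-0.053, -0.999, 0.0], [-0.999, 0.053, -0.0], [0.0, -0.0, -1.0]]
wrist_force: [0.9, 0.2, -2.2]
gripper_width: 0.134
gripper_force: 30.0
```

Emit:
servo_tool(commands=[[[1,0,0,0.5,0,0,0],[1,0,0,1,0,0,0],[1,0,0,1,0,0,0],[1,0,0,1,0,0,0],[1,0,0,1,0,0,0]]])

```text
time_s: 34.4
tcp_pos: [0.5874, 0.0018, 0.0826]
ee_rot: [[-0.053, -0.999, 0.001], [-0.999, 0.053, -0.0], [0.0, -0.001, -1.0]]
wrist_force: [-2.9, 0.5, 5.6]
gripper_width: 0.134
gripper_force: 30.0
```

```bash
python3 - <<'E'
from h import *
c=cap('top');s=cap('side');print(r.sense()['wrist_force'],r.sense()['tcp_pos'])
A=[cv2.resize(q,(400,400),interpolation=cv2.INTER_CUBIC) for q in (c['pixels'][165:255,310:400,::-1],s['pixels'][190:310,230:350,::-1])]
cv2.imwrite('pics/c10.png',np.hstack(A))
t=c['pixels'].astype(int)
for u in range(343,372,3): print(u,t[193:223,u].min(1).tolist())
E
```

```text
[-2.79659139  1.0738162   4.67436684] [0.58741536 0.00182325 0.08262536]
343 [114, 112, 111, 113, 113, 111, 107, 77, 80, 108, 170, 166, 133, 173, 171, 176, 176, 176, 156, 147, 170, 141, 144, 144, 148, 170, 183, 179, 141, 108]
346 [111, 112, 112, 111, 112, 113, 109, 79, 80, 84, 132, 132, 139, 173, 173, 176, 176, 179, 176, 124, 142, 142, 143, 144, 143, 124, 132, 180, 154, 103]
349 [115, 114, 110, 110, 111, 114, 126, 114, 74, 83, 78, 113, 121, 173, 171, 176, 177, 180, 172, 88, 117, 83, 95, 114, 109, 68, 72, 90, 157, 106]
352 [109, 108, 108, 104, 104, 118, 182, 177, 117, 104, 117, 183, 182, 176, 172, 176, 177, 179, 176, 124, 177, 117, 134, 182, 176, 113, 71, 93, 168, 104]
355 [114, 113, 111, 105, 104, 116, 164, 159, 108, 105, 150, 177, 176, 166, 173, 175, 177, 180, 174, 103, 169, 144, 139, 172, 172, 168, 170, 169, 162, 99]
358 [111, 111, 111, 107, 107, 113, 114, 116, 115, 109, 106, 105, 112, 154, 172, 175, 177, 180, 174, 78, 116, 115, 114, 114, 112, 113, 104, 103, 103, 105]
361 [114, 113, 110, 111, 113, 114, 112, 113, 112, 114, 106, 106, 113, 147, 172, 177, 179, 179, 173, 84, 114, 117, 117, 114, 115, 117, 113, 113, 115, 114]
364 [115, 116, 114, 115, 114, 113, 113, 115, 113, 112, 112, 113, 111, 108, 108, 108, 112, 116, 119, 116, 112, 112, 113, 114, 112, 113, 116, 118, 118, 115]
367 [114, 117, 116, 111, 112, 114, 114, 115, 113, 113, 114, 114, 115, 113, 113, 114, 112, 112, 113, 112, 112, 116, 115, 114, 116, 117, 114, 112, 112, 112]
370 [114, 118, 114, 113, 114, 114, 113, 112, 112, 113, 114, 114, 110, 110, 112, 112, 114, 115, 113, 112, 113, 112, 112, 111, 112, 116, 115, 113, 114, 115]
```

The bar touched down at exactly the expected height (+5.6 N), and at the right support it sits central in the notch (rows 206–211 between ears at about 199 and 217). Release and retreat.

Emit:
servo_tool(commands=[[[1,0,0,-0.5,0,0,0],[0.9,0,0,-0.5,0,0,0],[0.6,0,0,-0.5,0,0,0],[0.6,0,0,-0.5,0,0,0],[0.6,0,0,-0.5,0,0,0]]])

```text
time_s: 35.0
tcp_pos: [0.5874, 0.0018, 0.082]
ee_rot: [[-0.053, -0.999, 0.0], [-0.999, 0.053, 0.0], [-0.0, -0.0, -1.0]]
wrist_force: [-1.5, 0.0, 0.9]
gripper_width: 0.321
gripper_force: 0.0
```

Emit:
servo_tool(commands=[[[0.6,0,0,0,0,0,0],[0.6,0,0,-8,0,0,0],[0.6,0,0,-25,0,0,0],[0.6,0,0,-60,0,0,0],[0.6,0,0,-105,0,0,0]]])

```text
time_s: 35.5
tcp_pos: [0.5861, 0.0016, 0.1872]
ee_rot: [[-0.053, -0.999, -0.004], [-0.999, 0.053, -0.001], [0.001, 0.004, -1.0]]
wrist_force: [1.1, -0.0, -0.1]
gripper_width: 0.4
gripper_force: 0.0
```

Emit:
servo_tool(commands=[[[0.6,0,-20,0,0,0,0],[0.6,0,0,-10,0,0,0],[0.6,0,0,-30,0,0,0],[0.6,-40,0,-40,0,0,0],[0.6,-80,0,-40,0,0,0]]])

```text
time_s: 36.0
tcp_pos: [0.5927, 0.082, 0.2305]
ee_rot: [[-0.055, -0.998, 0.005], [-0.998, 0.055, 0.001], [-0.002, -0.005, -1.0]]
wrist_force: [1.3, -0.3, -0.3]
gripper_width: 0.403
gripper_force: 0.0
```

Emit:
servo_tool(commands=[[[0.6,-40,0,0,0,0,0],[0.6,-80,0,0,0,0,0],[0.6,-120,0,0,0,0,0],[0.6,-160,0,0,0,0,0],[0.6,-200,0,0,0,0,0]]])

```text
time_s: 36.5
tcp_pos: [0.602, 0.2831, 0.2282]
ee_rot: [[-0.053, -0.999, 0.001], [-0.999, 0.053, 0.0], [-0.0, -0.001, -1.0]]
wrist_force: [1.0, -0.2, -0.1]
gripper_width: 0.404
gripper_force: 0.0
```

```bash
python3 - <<'E'
from h import *
c=cap('top');s=cap('side');print(r.sense()['tcp_pos'],r.sense()['wrist_force'])
A=[cv2.resize(q,(400,400),interpolation=cv2.INTER_CUBIC) for q in (c['pixels'][150:270,240:360,::-1],s['pixels'][180:310,220:350,::-1])]
cv2.imwrite('pics/c11.png',np.hstack(A))
E
```

```text
[0.60193257 0.28588485 0.22687955] [-0.12340502 -0.83339176 -0.6743338 ]
```

View pics/c11.png

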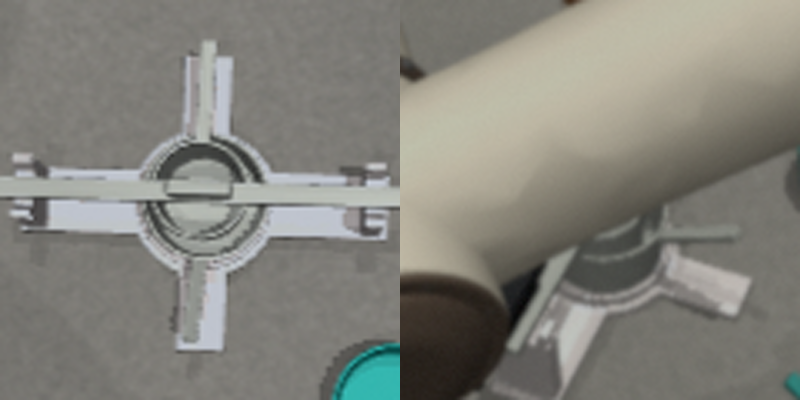

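```bash
python3 - <<'E'
from h import *
c=load('top')
f=lambda x,y:((x+.5)*.3-.5+240,(y+.5)*.3-.5+150)
for n,x,y,z in(('small tip',208,41,.083),('big tip',190,342,.092),('grip mid',198,187,.12),('barR',0,0,0)): 
    if z: print(n,ray(c,*f(x,y),z).round(4))
for p in ([.588+.118*.9986,.005-.118*.0535,.083],[.588+.118*.9986,.005-.118*.0535,.095]): print(proj(c,p))
t=c['pixels'].astype(int)
print(t[206,222:250].min(1).tolist(), t[208,355:370].min(1).tolist())
E
```

```text
small tip [ 0.7097 -0.0045  0.083 ]
big tip [0.4693 0.0145 0.092 ]
grip mid [0.5878 0.0038 0.12  ]
[300.88670399 163.42912935]
[300.61896945 162.41979036]
[110, 112, 114, 117, 117, 113, 113, 114, 114, 112, 115, 115, 117, 119, 120, 132, 160, 169, 168, 170, 169, 169, 168, 169, 169, 169, 169, 169] [184, 183, 184, 182, 183, 183, 185, 166, 102, 113, 118, 119, 120, 121, 120]
```

Both handle tips are within about 3 mm of their tongue axes, and the grip is about 1 mm from midway. Handing in.

```bash
python3 -c "
from station import r
print(r.finish_job())"
```

```text
the job is handed in; nothing more can be done
None
```

The wash-pan carrier is made up and handed in at about 37 s: big pan's handle over the near tongue, small pan nested with its handle over the far tongue, bar in both notches with its grip about 1 mm off midway, gripper clear; the result of the judging was not shown.

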